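# Prop the bay's swing leaf open on its stay

## Robot

A 7-joint arm with a two-finger parallel gripper is mounted at the origin on the work surface. World frame = base frame: x ahead of the robot, y to its left, z up, the work surface at z = 0. Lengths are in m, angles in rad, forces in N, time in s.
With the tool pointing down it reaches from about 0.4 to 0.85 m from the base axis. Payload 10.4 kg.
Tool frame: the origin (TCP) lies between the finger pads; the fingertips stand 17 mm ahead of it and the grasp point (between the pads) lies 2 mm behind it; z points along the fingers, y is the direction in which the jaws open and shut (so a half turn about z gives the same grasp; the last joint's range is limited). The gripper opens to 87 mm and grips with 3 to 60 N. Pads are 19 mm wide; open, the fingers measure 117 mm over their backs; the gripper's body (75 mm by 190 mm) begins 51 mm behind the grasp point.
Start: joints at [-1.187, 0.332, -0.065, 1.46, 0.022, 1.35, -0.088], TCP at [0.247, 0.574, 0.203] pointing down, gripper open.
Joint ranges: [-2.6, 2.6], [-0.5, 2.12], [-1.47, 1.34], [0.16, 2.42], [-1.27, 4.41], [0.06, 2.06], [-2.6, 2.6]. Speed limits (rad/s): [2.22, 2.22, 2.79, 2.79, 3.14, 3.14, 3.14].

## Interface

Orientations are given as a rotation vector (axis times angle).
In Python, from station import bot gives the robot as it stands. The module is installed in compiled form; this text tells all that it offers.
- The arm moves only by the tool move_arm, never from a script. Its argument "series" is a list of rows, each an object with "xyz": the shift along the tool's x, y, z normalised to -1 to 1, where 1 is 10 cm, a list of three; "rotation": the turn, a rotation vector about the tool's x, y, z normalised to -1 to 1, where 1 is 180 degrees, a list of three; "jaw": the opening, from 0 (shut) to 1 (fully open). In form: [{"xyz": [dx, dy, dz], "rotation": [rx, ry, rz], "jaw": jaw}, ...]. A call has exactly 10 rows; each row is the pose to reach, as a shift and turn from the pose commanded when the call began, along the tool's axes at that moment, turning the shorter way round; what a row does not reach only later rows make up. A row lasts 1/12 s, in which the tool goes at most 41.7 mm and 7.16 degrees, less where a joint would pass 70% of its speed; a pose out of reach is approached as far as the arm can. A call with a number of a shift or a turn outside -1 to 1 is refused whole. A call with a gripper value outside its range is refused whole. The fingers move at their own pace and stop on an object; the grip force is fixed at half the most. Time passes only in rows, so rows that repeat a pose let the fingers close, or fill a call up. It gives the time, the measured TCP pose, the force and the opening at its end, in the units of the state.
- bot.read_state(): the state, without advancing time (a new reading comes with each control period).
- bot.snapshot(name): name is "scene" or "top" or "wrist"; returns (picture, depth): 384x512x3 uint8, blue, green, red; 384x512 float32, m along the optical axis (not along the pixel's ray), 0 where there is no reading.
- bot.camera_params(name): a dict with "vertical_fov" (degrees; the focal length in pixels is half the picture's height over the tangent of half this angle, whatever the lens; pixels are square), "cx", "cy" (the principal point, pixels), "R" (3x3) and "t" (3): a world point X has camera coordinates R X + t. Camera axes: x right, y down, z forward; pixel columns grow to the right and rows downward; lengths in m; the calibration is good to about 2 mm. A picture is of the moment at which its call begins: read the wrist's pose just before it. camera_params takes no time and is no camera call; for the wrist camera it gives the pose at the moment of the call.
- bot.close_job(): hands the job in, once; it reports no verdict.
Trained networks look in the newest picture that a camera, given by its name, has taken for a name from the list of things; names that differ only in an ending like _2 or _b are one class to them, and where a whole thing is asked for, a point or a joint stands for the part that bears it (a point fixed in the world has none). Each returns a list of dicts, best first, with "p" (0 to 1); they miss things now and then, are a little off and sometimes report something else, mostly with a low value. They report only what shows in the picture. A call takes as long as a camera call.
- bot.outline_of(camera, label): "mask" (384x512 bool, what is visible of it) and "bbox" ([left, top, width, height] in pixels, round what is visible of it).
The state is a dict: "time": time; "joint_positions": joint angles; "joint_velocities": joint speeds; "joint_efforts": joint torques, N m; "tool_pos": TCP position; "orientation": TCP orientation; "contact_force": force on the tool from outside, world axes, zero at the start; "wrist_torque": the same for the moment, N m; "finger_gap": opening from 0.0 (shut) to 1.0 (fully open).
Only numpy, scipy, OpenCV 4.12 (cv2) and the standard library are available. Lean on these libraries where they do the work, as an engineer would, in place of code of your own. Each camera call takes 0.05 s, during which the arm holds its last target.

## Task

Take the steel stay bar by its black knob, lift it, swing the clear leaf open with it and lower the bar so that its middle hole sits right down over the peg on the sill, holding the leaf open. Lower the bar, do not let it fall, then let go; leave the bottle, the lapping stick and the other things on the bench where they are. A clear hood hangs over the peg, so reach in under it with the hand leaning back towards the robot.

Things in the scene. Friction and masses are not known exactly. Their poses are not given: they have to be found in the camera images.
- screen: Blue bolted-down steel frame across the bench, 540 mm long. Origin on the bench at the middle of its post line; x points outwards (away from the robot), y left along the frame, z up. The sill, 50 mm high, spans x = -85 to 10 mm. Two 24 mm square posts, 235 mm high, at y = +145 and -145 mm; sheet wings beyond them, 200 mm high
- hood_edge (a point): Middle of the lower front edge (robot side) of a fixed clear hood with a blue 13 mm rim; axes as the screen. Its underside is 235 mm above the bench; it spans 160 mm from this edge outwards and 157 mm to either side. It stands just above the knob's final place, so an upright hand does not fit there: lean it back 30 to 45 degrees
- hinge (a point): On the vertical hinge axis of the leaf, at the left post, at the height of the stay bar (63.5 mm above the bench)
- leaf (a joint): Opening angle of the leaf in rad: a steel-framed clear panel, 235 mm wide and 165 mm high, hinged at its left end. 0 = shut between the posts, grows as its right end swings outwards (away from the robot); stops at 1.3; stiff enough to stay where left (about 0.05 N m)
- swivel (a joint): Yaw of the stay bar relative to the leaf in rad, turns freely, -1.4 to 0.9; at 0 the bar stands square off the leaf's robot side, positive turns counter-clockwise from above
- stay (a joint): Lift of the stay bar in rad: 0 = level, resting low (fully down), grows as the knob end is raised; at most 0.7. Falls back by its weight when let go
- pivot (a point): Pivot of the stay bar, under the leaf's robot side, 132.4 mm from the hinge axis, 63.5 mm above the bench. Axes of the points on the bar: x along it from knob to pivot, y across, z up. The bar is plain steel, 6 mm thick, 36 mm wide (22 mm at the knob end), with three 16.5 mm holes 90, 130 and 170 mm from the pivot
- hole_mid (a point): Centre of the middle hole of the three, 130 mm from the pivot, at half the bar's thickness: the one to use
- hole_knob (a point): Centre of the hole nearest the knob, 170 mm from the pivot
- hole_pivot (a point): Centre of the hole nearest the pivot, 90 mm from it
- knob (a point): Grip point on the axis of the black knob: upright, round, 30 mm in diameter, 44 mm tall, turning freely on its own axis, on the bar 215 mm from the pivot. The point is at half its height, 31 mm above the middle of the bar, 94.5 mm above the bench when the bar is down
- peg (a point): On the axis of the upright steel peg, 12 mm thick with a tapered top, on a small block bolted on the sill (its place varies). The point is where the middle of a fully lowered bar comes, 63.5 mm above the bench. The peg stands 12 mm above it, so the bar must rise over 15 mm at the hole (25 mm at the knob) to pass over
- lapper: Loose wooden valve-lapping stick standing upright, 48 mm foot, 152 mm tall: leave alone. Origin at its foot
- bottle: Loose clear bottle, 68 mm by 210 mm: leave alone. Origin at its foot

How it is judged:
On the way, in this order (a step that is already met when the one before it is completed fails the run):
1. the stay bar is lifted by its knob end (value of joint stay above 0.07 rad), for 0.1 s.
2. the raised bar's middle hole is brought over the peg (horizontal distance between hole_mid and peg below 0.01 m and value of joint stay above 0.03 rad), for 0.1 s.
At the end, for the whole second after the job is handed in: The middle hole of the stay is fully down over the peg (hole and peg axes within 4 mm, bar level within 0.025 rad), the leaf stands open (more than 0.45 rad, which the middle hole gives) and is at rest (horizontal distance between hole_mid and peg below 0.004 m and value of joint stay below 0.025 rad and value of joint leaf above 0.45 rad and velocity of joint leaf between -0.05 and 0.05 rad/s and velocity of joint swivel between -0.1 and 0.1 rad/s); the robot touches nothing.
It fails at once if the bar is let fall (it drops faster than 2.5 rad/s) (velocity of joint stay below -2.5 rad/s).
It fails at once if the lapping stick is moved more than 30 mm or tipped (distance of lapper from where it was at the start of the episode above 0.03 m or angle between lapper's own z axis and vertical above 0.5 rad).
It fails at once if the bottle is moved more than 30 mm or tipped (distance of bottle from where it was at the start of the episode above 0.03 m or angle between bottle's own z axis and vertical above 0.5 rad).
It also fails if it takes over 42 s, if anything falls off the work surface, if the arm or the gripper's body presses on something with over 40 N, if the wrist force passes 120 N, or if a joint passes its speed limit or range.

## Working session

There is one attempt and no reset: what is moved stays moved. The work goes in short steps, Python scripts to look and compute and a tool call to move; the robot and the scene stay as the last step left them, time stands still between calls to the robot, and variables do not carry over. Pictures are saved under pics/ and viewed, and the job is handed in when it is done.

Besides the shell and the picture viewer there is one more tool, called after "Emit:" by a JSON object that holds its "method" and its "body". move_arm: Moves the arm, as the interface text tells. Scaled input: -1 to 1 covers 10 cm each way for a shift and 180 degrees each way for a turn. Its arguments: {"type":"object","properties":{"series":{"type":"array","items":{"type":"object","properties":{"xyz":{"type":"array","items":{"type":"number","minimum":-1,"maximum":1}},"rotation":{"type":"array","items":{"type":"number","minimum":-1,"maximum":1}},"jaw":{"type":"number"}}}}},"required":["series"]}

```bash
mkdir -p pics; ls
cat > h.py <<'E'
import numpy as np,cv2
from station import bot
from scipy.spatial.transform import Rotation as Rn
def cam(n):
    c=bot.camera_params(n); f=192/np.tan(np.radians(c['vertical_fov'])/2)
    return f,c['cx'],c['cy'],np.array(c['R']),np.array(c['t'])
def unproj(c,u,v,d):
    f,cx,cy,R,t=c
    p=np.array([(u-cx)*d/f,(v-cy)*d/f,d*np.ones_like(u,dtype=float)])
    return (R.T@(p.reshape(3,-1)-t[:,None])).T
def ray_z(c,u,v,z):
    f,cx,cy,R,t=c
    o=-R.T@t; d=R.T@np.array([(u-cx)/f,(v-cy)/f,1.])
    return o+d*(z-o[2])/d[2]
def proj(c,X):
    f,cx,cy,R,t=c; p=R@np.array(X)+t
    return np.array([f*p[0]/p[2]+cx,f*p[1]/p[2]+cy])
E
python3 - <<'E'
from h import *
s=bot.read_state(); print({k:np.round(v,3) for k,v in s.items()})
for n in ['scene','top','wrist']:
    print(n,bot.camera_params(n))
    p,d=bot.snapshot(n); cv2.imwrite(f'pics/{n}0.png',p); np.save(f'{n}0.npy',d)
E
```

```text
pics
{'time': np.float64(0.0), 'joint_positions': array([-1.187,  0.333, -0.065,  1.461,  0.022,  1.35 , -0.089]), 'joint_velocities': array([-0.   , -0.   ,  0.001, -0.001, -0.   ,  0.002, -0.001]), 'joint_efforts': array([ 1.0000e-03, -6.2326e+01,  2.5000e-02, -3.8989e+01, -6.1000e-02,
        4.0000e-02,  0.0000e+00]), 'tool_pos': array([0.247, 0.574, 0.202]), 'orientation': array([-6.350e-01, -3.077e+00,  2.000e-03]), 'contact_force': array([-0.466,  1.264,  0.222]), 'wrist_torque': array([-0.042,  0.042, -0.001]), 'finger_gap': np.float64(1.0)}
scene {'vertical_fov': 51.60043036140101, 'cx': 253.95256845499034, 'cy': 191.308737229452, 'R': array([[ 6.32713837e-01,  7.74385156e-01, -9.11488890e-04],
       [ 7.34323969e-01, -6.00354570e-01, -3.16769155e-01],
       [-2.45848548e-01,  1.99754899e-01, -9.48502225e-01]]), 't': array([-0.28412197, -0.45778883,  1.19068161])}
top {'vertical_fov': 54.65888986162797, 'cx': 256.31103887676653, 'cy': 189.47278386848785, 'R': array([[-0.02068381, -0.99951736,  0.023178  ],
       [-0.9950468 ,  0.01832563, -0.09770385],
       [ 0.09723194, -0.02508409, -0.9949456 ]]), 't': array([-0.13698101,  0.60013747,  1.06876967])}
wrist {'vertical_fov': 67.87409455047879, 'cx': 254.26948770636693, 'cy': 190.54737323540914, 'R': array([[ 0.39612926,  0.91819199, -0.00225479],
       [ 0.87889854, -0.37846415,  0.29034849],
       [ 0.2657423 , -0.11699727, -0.95691832]]), 't': array([-0.62453695, -0.03605019,  0.39286735])}
```

View pics/scene0.png

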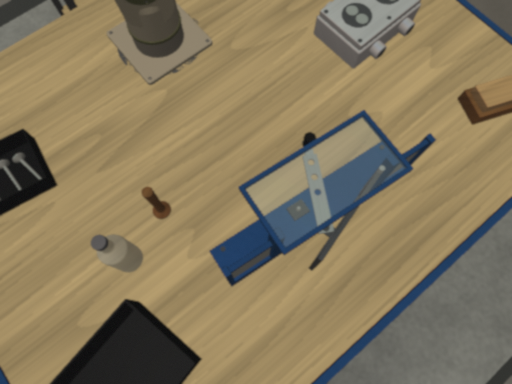

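View pics/top0.png

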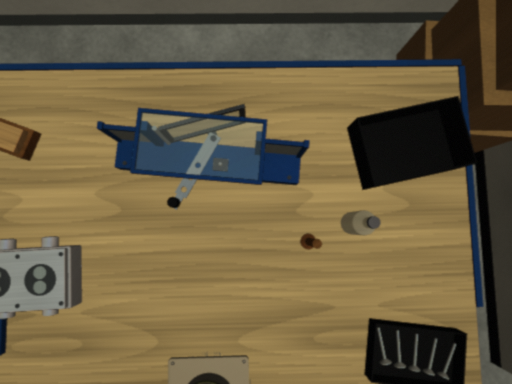

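View pics/wrist0.png

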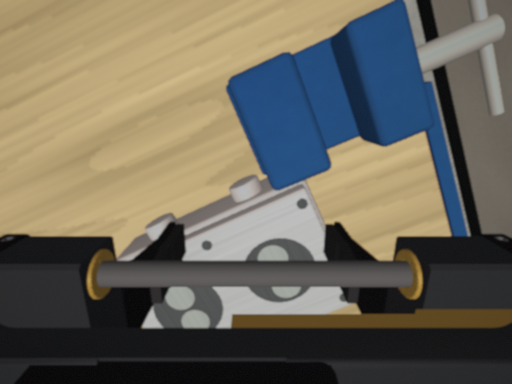

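The scene view shows the clear hood over the peg block at (297,209), with the bar and the black knob at (309,139). In the top view the knob is at (174,202), the bar runs to about (212,140), and the peg block is at (221,163). The leaf is already partly open at the upper side. The stick is at (311,241) and the bottle at (365,222). I'll zoom in and measure.

Run:
```python
from h import *
t=cv2.imread('pics/top0.png'); s=cv2.imread('pics/scene0.png')
cv2.imwrite('pics/topz.png',cv2.resize(t[90:220,90:330],None,fx=3.3,fy=3.3,interpolation=cv2.INTER_CUBIC))
cv2.imwrite('pics/scenez.png',cv2.resize(s[100:300,200:450],None,fx=3,fy=3,interpolation=cv2.INTER_CUBIC))
ct=cam('top');cs=cam('scene')
for n,c in(('top',ct),('scene',cs)):
    for l in ['knob','peg','hole_mid','stay','leaf','screen','lapper','bottle','hood_edge']:
        try:r=bot.outline_of(n,l)
        except Exception as e: print(n,l,'err',e);continue
        for o in r[:2]:
            ys,xs=np.nonzero(o['mask']); print(n,l,round(o['p'],2),o['bbox'],xs.mean().round(1),ys.mean().round(1))
            np.save(f'm_{n}_{l}.npy',r[0]['mask'])
```

```text
top knob 0.59 [165.4, 180.7, 31.2, 28.2] 180.8 192.8
top knob 0.15 [98.9, 104.7, 212.4, 105.3] 204.1 148.6
top hole_mid 0.65 [165.4, 177.3, 28.5, 29.1] 180.7 192.5
top stay 0.84 [169.4, 178.7, 25.8, 28.8] 180.9 192.4
top leaf 0.57 [340.0, 211.4, 41.2, 23.6] 359.4 222.4
top screen 0.95 [95.2, 103.3, 214.2, 106.2] 204.6 148.4
top lapper 0.74 [301.7, 233.0, 17.9, 17.6] 309.8 241.6
top bottle 0.76 [340.5, 212.1, 39.0, 21.2] 359.6 222.2
top bottle 0.6 [167.9, 175.2, 28.5, 31.8] 181.1 191.9
top hood_edge 0.72 [96.7, 105.2, 211.6, 102.2] 204.9 148.5
scene knob 0.44 [298.5, 133.0, 34.1, 99.9] 312.3 156.9
scene knob 0.39 [211.6, 108.6, 225.9, 177.2] 313.3 193.5
scene hole_mid 0.71 [300.1, 132.9, 34.7, 99.6] 313.9 167.8
scene stay 0.73 [302.9, 131.1, 31.6, 102.3] 313.1 162.7
scene leaf 0.56 [300.0, 132.7, 55.0, 136.9] 326.8 220.7
scene screen 0.82 [209.7, 111.7, 224.3, 172.2] 313.2 193.7
scene lapper 0.97 [139.9, 187.6, 29.5, 31.7] 156.2 204.0
scene bottle 0.89 [92.2, 235.2, 51.0, 36.1] 116.2 252.3
scene hood_edge 0.81 [209.7, 109.2, 225.8, 178.8] 313.1 193.6
```

View pics/topz.png

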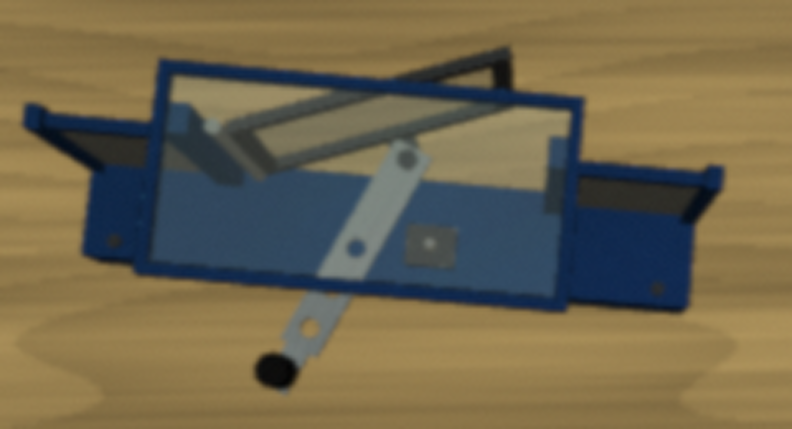

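View pics/scenez.png

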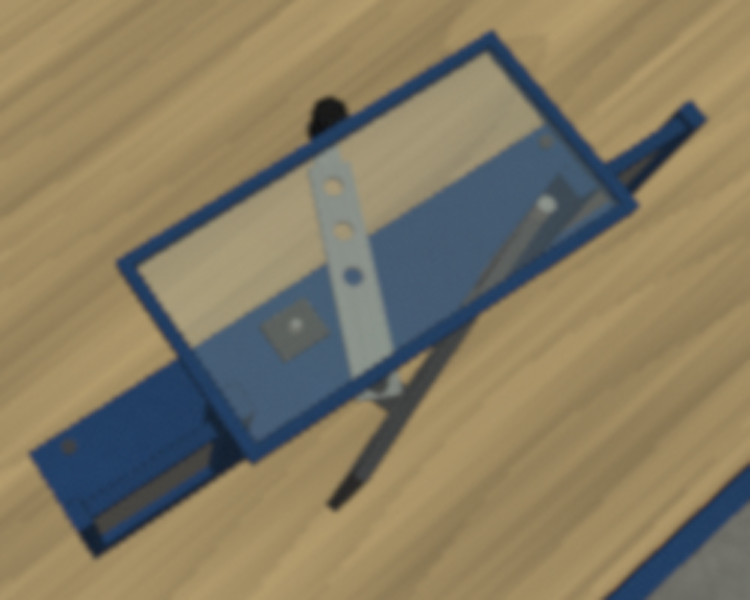

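Both zoomed views show the holes, peg tip, knob and hinge pin clearly. Next I'll compute positions from the pixels.

Run:
```python
from h import *
ct=cam('top');cs=cam('scene')
T=lambda x,y:(x/3.3+90-.35,y/3.3+90-.35); S=lambda x,y:(x/3+200-.33,y/3+100-.33)
for n,p,z in [('hk',(310,328),.0665),('hp',(356,248),.0665),('pegtip',(429,243),.0755),('pivot?',(407,158),.0665),('knobtop',(276,370),.1165)]:
    print('T',n,ray_z(ct,*T(*p),z).round(4))
for n,p,z in [('hk',(333,186),.0665),('hm',(343,231),.0665),('hp',(353,276),.0665),('pegtip',(296,324),.0755),('knobtop',(330,108),.1165)]:
    print('S',n,ray_z(cs,*S(*p),z).round(4))
def P(c): 
    f,cx,cy,R,t=c; return np.array([[f,0,cx],[0,f,cy],[0,0,1]])@np.c_[R,t]
def tri(a,b):
    X=cv2.triangulatePoints(P(ct),P(cs),np.array(T(*a)).reshape(2,1),np.array(S(*b)).reshape(2,1)); X=(X[:3]/X[3])[:,0]
    return X, proj(ct,X)-T(*a), proj(cs,X)-S(*b)
for n,a,b in [('hk',(310,328),(333,186)),('hp',(356,248),(353,276)),('pegtip',(429,243),(296,324)),('hingepin',(212,126),(546,203)),
  ('hoodTL',(163,63),(636,205)),('hoodTR',(580,101),(252,460)),('hoodBR',(563,306),(120,263)),('hoodBL',(138,269),(491,34)),('wingR',(718,172),(95,552))]:
    X,e1,e2=tri(a,b);print(n,X.round(4),e1.round(1),e2.round(1))
d=np.load('top0.npy')
for p in [(310,345),(275,370),(429,243),(356,228),(163,63),(350,282),(105,200)]:
    u,v=T(*p);print(p,unproj(ct,np.array([u]),np.array([v]),d[int(v),int(u)])[0].round(4))
for l in('lapper','bottle'):
    m=np.load(f'm_scene_{l}.npy');ds=np.load('scene0.npy');ys,xs=np.nonzero(m);X=unproj(cs,xs,ys,ds[ys,xs]);print(l,np.median(X,0),X[:,2].max())
```

```text
T hk [0.5989 0.0596 0.0665]
T hp [0.6682 0.0196 0.0665]
T pegtip [ 0.67   -0.0445  0.0755]
T pivot? [ 0.7473 -0.0254  0.0665]
T knobtop [0.5597 0.0788 0.1165]
S hk [0.6001 0.0596 0.0665]
S hm [0.6351 0.0393 0.0665]
S hp [0.6692 0.0195 0.0665]
S pegtip [ 0.6718 -0.0455  0.0755]
S knobtop [0.5592 0.0839 0.1165]
hk [0.5994 0.0603 0.0642] [-0.1 -0.1] [-0.1  0. ]
hp [0.6687 0.0201 0.064 ] [-0.1 -0. ] [-0.1  0. ]
pegtip [ 0.6709 -0.0441  0.0701] [-0. -0.] [-0.  0.]
hingepin [0.7372 0.1067 0.2184] [-0. -0.] [-0.  0.]
hoodTL [0.7781 0.1367 0.246 ] [-0.5 -0.4] [-0.6  0.1]
hoodTR [ 0.7459 -0.1696  0.24  ] [0.2 0.1] [ 0.3 -0. ]
hoodBR [ 0.5931 -0.1533  0.2452] [0.1 0.1] [ 0.1 -0. ]
hoodBL [0.6254 0.1516 0.248 ] [-0.2 -0.1] [-0.2  0. ]
wingR [ 0.7154 -0.2825  0.1423] [-1.3 -0.7] [-1.7  0.3]
(310, 345) [0.5841 0.0594 0.0675]
(275, 370) [0.5597 0.0798 0.116 ]
(429, 243) [ 0.6413 -0.0567  0.243 ]
(356, 228) [ 0.6534 -0.0038  0.242 ]
(163, 63) [0.778  0.1363 0.2434]
(350, 282) [ 6.128e-01 -3.000e-04  2.496e-01]
(105, 200) [0.7176 0.2425 0.0499]
lapper [ 0.45076938 -0.30194333  0.04634667] 0.9840918018645147
bottle [ 0.50962149 -0.42836102  0.13995526] 0.9840918018645147
```

```bash
cat >> h.py <<'E'
def Rgoal(head,lean,sgn=1):
    h,l=np.radians(head),np.radians(lean)
    z=np.array([np.sin(l)*np.cos(h),np.sin(l)*np.sin(h),-np.cos(l)])
    y=sgn*np.array([-np.sin(h),np.cos(h),0]); return np.c_[np.cross(y,z),y,z]
def delta(p,head,lean,sgn=1,show=True):
    s=bot.read_state(); R=Rn.from_rotvec(s['orientation']).as_matrix()
    dx=R.T@(np.array(p)-s['tool_pos']); rv=Rn.from_matrix(R.T@Rgoal(head,lean,sgn)).as_rotvec()
    if show: print('pos',s['tool_pos'].round(4),'t',round(s['time'],2),'dxyz/0.1',(dx*10).round(3),'rot/pi',(rv/np.pi).round(3),'j',s['joint_positions'].round(2),'F',s['contact_force'].round(1),'gap',round(float(s['finger_gap']),3))
    return dx,rv
def axis(head,lean): return Rgoal(head,lean)[:,2]
E
python3 - <<'E'
from h import *
f,cx,cy,R,t=cam('wrist'); s=bot.read_state(); Rt=Rn.from_rotvec(s['orientation']).as_matrix()
print('cam in tool',Rt.T@(-R.T@t-s['tool_pos']), 'cam axes in tool\n',(Rt.T@R.T).round(2)); print(Rt.round(2))
for sg in(1,-1):
    p=np.array([.5605,.0823,.100])-.12*axis(-20,37); print(sg,p); delta(p,-20,37,sg)
E
```

```text
cam in tool [ 0.079257    0.00058616 -0.18297587] cam axes in tool
 [[-0.   -0.96 -0.29]
 [ 1.   -0.   -0.  ]
 [ 0.   -0.29  0.96]]
[[-0.92  0.4   0.  ]
 [ 0.4   0.92  0.  ]
 [ 0.    0.   -1.  ]]
1 [0.49263746 0.10699994 0.19583626]
pos [0.2473 0.574  0.2028] t 1.05 dxyz/0.1 [-4.101 -3.318  0.069] rot/pi [-0.006 -0.205 -0.018] j [-1.19  0.33 -0.06  1.46  0.02  1.35 -0.09] F [ 0.2 -0.5  0.6] gap 0.997
-1 [0.49263746 0.10699994 0.19583626]
pos [0.2473 0.574  0.2028] t 1.05 dxyz/0.1 [-4.101 -3.318  0.069] rot/pi [-0.312  0.009  0.932] j [-1.19  0.33 -0.06  1.46  0.02  1.35 -0.09] F [ 0.2 -0.5  0.6] gap 0.997
```

Emit:
{"method": "move_arm", "body": {"series": [{"xyz":[-0.25,-0.2,0],"rotation":[0,0,0],"jaw":1},{"xyz":[-0.5,-0.4,0],"rotation":[0,0,0],"jaw":1},{"xyz":[-0.75,-0.6,0],"rotation":[0,0,0],"jaw":1},{"xyz":[-1,-0.81,0],"rotation":[0,0,0],"jaw":1},{"xyz":[-1,-0.81,0],"rotation":[0,0,0],"jaw":1},{"xyz":[-1,-0.81,0],"rotation":[0,0,0],"jaw":1},{"xyz":[-1,-0.81,0],"rotation":[0,0,0],"jaw":1},{"xyz":[-1,-0.81,0],"rotation":[0,0,0],"jaw":1},{"xyz":[-1,-0.81,0],"rotation":[0,0,0],"jaw":1},{"xyz":[-1,-0.81,0],"rotation":[0,0,0],"jaw":1}]}}

```text
time: 1.88
tool_pos: [0.3064, 0.4608, 0.2025]
orientation: [-0.632, -3.077, 0.0]
contact_force: [-0.1, -0.1, -0.6]
finger_gap: 1.002
```

Emit:
{"method": "move_arm", "body": {"series": [{"xyz":[-0.25,-0.2,0],"rotation":[0,0,0],"jaw":1},{"xyz":[-0.5,-0.4,0],"rotation":[0,0,0],"jaw":1},{"xyz":[-0.75,-0.6,0],"rotation":[0,0,0],"jaw":1},{"xyz":[-1,-0.81,0],"rotation":[0,0,0],"jaw":1},{"xyz":[-1,-0.81,0],"rotation":[0,0,0],"jaw":1},{"xyz":[-1,-0.81,0],"rotation":[0,0,0],"jaw":1},{"xyz":[-1,-0.81,0],"rotation":[0,0,0],"jaw":1},{"xyz":[-1,-0.81,0],"rotation":[0,0,0],"jaw":1},{"xyz":[-1,-0.81,0],"rotation":[0,0,0],"jaw":1},{"xyz":[-1,-0.81,0],"rotation":[0,0,0],"jaw":1}]}}

```text
time: 2.72
tool_pos: [0.3663, 0.347, 0.2026]
orientation: [-0.632, -3.077, 0.0]
contact_force: [-0.5, -0.2, 0.6]
finger_gap: 1.001
```

Emit:
{"method": "move_arm", "body": {"series": [{"xyz":[-0.2,-0.16,0],"rotation":[0,-0.03,0],"jaw":1},{"xyz":[-0.4,-0.32,0],"rotation":[0,-0.06,0],"jaw":1},{"xyz":[-0.6,-0.5,0],"rotation":[0,-0.09,0],"jaw":1},{"xyz":[-0.8,-0.65,0],"rotation":[0,-0.12,0],"jaw":1},{"xyz":[-1,-0.81,0],"rotation":[0,-0.15,0],"jaw":1},{"xyz":[-1,-0.81,0],"rotation":[0,-0.18,0],"jaw":1},{"xyz":[-1,-0.81,0],"rotation":[0,-0.2,0],"jaw":1},{"xyz":[-1,-0.81,0],"rotation":[0,-0.2,0],"jaw":1},{"xyz":[-1,-0.81,0],"rotation":[0,-0.2,0],"jaw":1},{"xyz":[-1,-0.81,0],"rotation":[0,-0.2,0],"jaw":1}]}}

```text
time: 3.55
tool_pos: [0.4269, 0.2324, 0.203]
orientation: [0.51, 2.471, -0.165]
contact_force: [0.6, -1.0, -0.5]
finger_gap: 0.998
```

Run:
```python
from h import *
p=np.array([.5605,.0823,.100])-.12*axis(-20,37); delta(p,-20,37)
```

```text
pos [0.4269 0.2324 0.203 ] t 3.55 dxyz/0.1 [-0.85  -0.891  0.703] rot/pi [-0.011 -0.006 -0.015] j [-0.98 -0.13 -0.08  2.12  0.67  1.17 -0.17] F [ 0.6 -1.  -0.5] gap 0.998
```

Emit:
{"method": "move_arm", "body": {"series": [{"xyz":[-0.17,-0.18,0.14],"rotation":[-0.002,-0.001,-0.003],"jaw":1},{"xyz":[-0.34,-0.36,0.28],"rotation":[-0.005,-0.003,-0.007],"jaw":1},{"xyz":[-0.51,-0.53,0.42],"rotation":[-0.01,-0.005,-0.015],"jaw":1},{"xyz":[-0.68,-0.71,0.56],"rotation":[-0.01,-0.005,-0.015],"jaw":1},{"xyz":[-0.85,-0.89,0.7],"rotation":[-0.01,-0.005,-0.015],"jaw":1},{"xyz":[-0.85,-0.89,0.7],"rotation":[-0.01,-0.005,-0.015],"jaw":1},{"xyz":[-0.85,-0.89,0.7],"rotation":[-0.01,-0.005,-0.015],"jaw":1},{"xyz":[-0.85,-0.89,0.7],"rotation":[-0.01,-0.005,-0.015],"jaw":1},{"xyz":[-0.85,-0.89,0.7],"rotation":[-0.01,-0.005,-0.015],"jaw":1},{"xyz":[-0.85,-0.89,0.7],"rotation":[-0.01,-0.005,-0.015],"jaw":1}]}}

```text
time: 4.38
tool_pos: [0.4924, 0.1079, 0.1963]
orientation: [0.434, 2.466, -0.148]
contact_force: [0.5, 0.8, 0.5]
finger_gap: 0.998
```

Run:
```python
from h import *
delta(np.array([.5605,.0823,.099])+.002*axis(-20,37),-20,37)
c=cam('wrist');p,d=bot.snapshot('wrist')
for n,X in [('knob',(.5605,.0823,.0945)),('knobtop',(.5605,.0823,.1165)),('hk',(.5997,.0597,.0665)),('hm',(.6343,.0397,.0665)),('hp',(.669,.0197,.0665)),('peg',(.671,-.045,.0755))]:
    q=proj(c,X);print(n,q.round(1)); cv2.circle(p,tuple(int(v) for v in q.round()),2,(0,0,255),-1)
cv2.imwrite('pics/w1.png',p)
```

```text
pos [0.4924 0.1079 0.1963] t 4.38 dxyz/0.1 [ 0.002 -0.006  1.235] rot/pi [-0.001 -0.001  0.001] j [-0.84 -0.27  0.11  2.25  0.74  0.96  0.12] F [0.5 0.8 0.5] gap 0.998
knob [253.6 175.6]
knobtop [253.5 191.7]
hk [247.7 180.6]
hm [243.3 198. ]
hp [239.5 212.8]
peg [201.6 225.7]
```

View pics/w1.png

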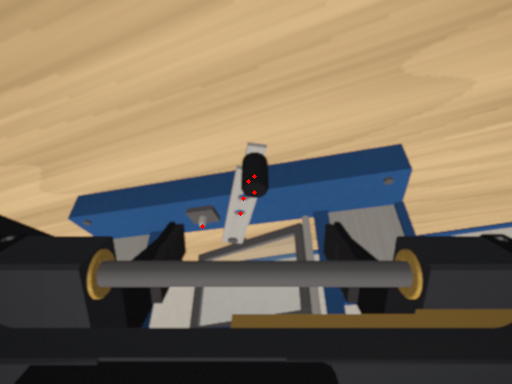

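The wrist view shows the knob at about (255,175), the bar holes at (243,198) and (239,213), and the peg at (202,220). The projected points all agree, so I'll approach.

Emit:
{"method": "move_arm", "body": {"series": [{"xyz":[0,0,0.2],"rotation":[0,0,0],"jaw":1},{"xyz":[0,0,0.4],"rotation":[0,0,0],"jaw":1},{"xyz":[0,0,0.6],"rotation":[0,0,0],"jaw":1},{"xyz":[0,0,0.75],"rotation":[0,0,0],"jaw":1},{"xyz":[0,0,0.85],"rotation":[0,0,0],"jaw":1},{"xyz":[0,0,0.9],"rotation":[0,0,0],"jaw":1},{"xyz":[0,0,0.95],"rotation":[0,0,0],"jaw":1},{"xyz":[0,0,1],"rotation":[0,0,0],"jaw":1},{"xyz":[0,0,1],"rotation":[0,0,0],"jaw":1},{"xyz":[0,0,1],"rotation":[0,0,0],"jaw":1}]}}

```text
time: 5.27
tool_pos: [0.5487, 0.0864, 0.1163]
orientation: [0.435, 2.466, -0.149]
contact_force: [0.2, -0.8, -0.0]
finger_gap: 0.997
```

Run:
```python
from h import *
delta(np.array([.5605,.0823,.099])+.002*axis(-20,37),-20,37)
c=cam('wrist');p,d=bot.snapshot('wrist')
for n,X in [('knob',(.5605,.0823,.0945)),('hm',(.6343,.0397,.0665)),('peg',(.671,-.045,.0755))]:
    q=proj(c,X);print(n,q.round(1)); cv2.circle(p,tuple(int(v) for v in q.round()),2,(0,0,255),-1)
cv2.imwrite('pics/w2.png',p)
```

```text
pos [0.5487 0.0864 0.1163] t 5.27 dxyz/0.1 [0.004 0.003 0.233] rot/pi [-0.001 -0.001  0.   ] j [-0.78 -0.05  0.21  2.26  0.86  0.7   0.04] F [ 0.2 -0.8 -0. ] gap 0.997
knob [254.2 206.5]
hm [240.6 227.4]
peg [187.9 258.8]
```

View pics/w2.png

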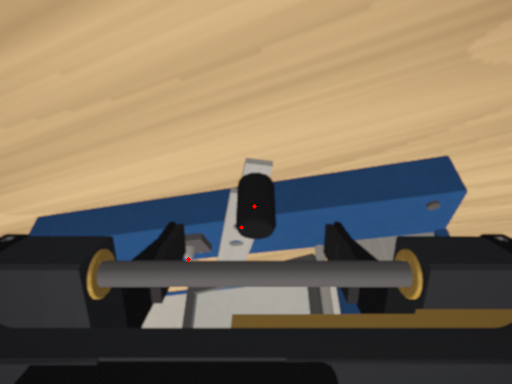

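The knob is centred between the fingers (centre at about (256,205)). I'll go the last 23 mm and close.

Emit:
{"method": "move_arm", "body": {"series": [{"xyz":[0,0,0.08],"rotation":[0,0,0],"jaw":1},{"xyz":[0,0,0.16],"rotation":[0,0,0],"jaw":1},{"xyz":[0,0,0.23],"rotation":[0,0,0],"jaw":0.8},{"xyz":[0,0,0.23],"rotation":[0,0,0],"jaw":0.6},{"xyz":[0,0,0.23],"rotation":[0,0,0],"jaw":0.45},{"xyz":[0,0,0.23],"rotation":[0,0,0],"jaw":0.3},{"xyz":[0,0,0.23],"rotation":[0,0,0],"jaw":0.2},{"xyz":[0,0,0.23],"rotation":[0,0,0],"jaw":0.2},{"xyz":[0,0,0.23],"rotation":[0,0,0],"jaw":0.2},{"xyz":[0,0,0.23],"rotation":[0,0,0],"jaw":0.2}]}}

```text
time: 6.15
tool_pos: [0.5617, 0.0815, 0.0979]
orientation: [0.435, 2.466, -0.148]
contact_force: [-0.1, -0.4, -1.3]
finger_gap: 0.482
```

Run:
```python
from h import *
delta(np.array([.5605,.0823,.099])+.002*axis(-20,37),-20,37)
```

```text
pos [0.5617 0.0815 0.0979] t 6.15 dxyz/0.1 [0.005 0.004 0.003] rot/pi [-0.001 -0.001  0.   ] j [-0.77  0.    0.23  2.26  0.89  0.64  0.01] F [-0.1 -0.4 -1.3] gap 0.482
```

Emit:
{"method": "move_arm", "body": {"series": [{"xyz":[0,0,0],"rotation":[0,0,0],"jaw":0.1},{"xyz":[0,0,0],"rotation":[0,0,0],"jaw":0},{"xyz":[0,0,0],"rotation":[0,0,0],"jaw":0},{"xyz":[0,0,0],"rotation":[0,0,0],"jaw":0},{"xyz":[0,0,0],"rotation":[0,0,0],"jaw":0},{"xyz":[0,0,0],"rotation":[0,0,0],"jaw":0},{"xyz":[0,0,0],"rotation":[0,0,0],"jaw":0},{"xyz":[0,0,0],"rotation":[0,0,0],"jaw":0},{"xyz":[0,0,0],"rotation":[0,0,0],"jaw":0},{"xyz":[0,0,0],"rotation":[0,0,0],"jaw":0}]}}

```text
time: 6.98
tool_pos: [0.5617, 0.0814, 0.0977]
orientation: [0.435, 2.466, -0.149]
contact_force: [-0.7, 0.2, 1.4]
finger_gap: 0.005
```

```bash
cat >> h.py <<'E'
H=np.array([.7372,.1067]); PEG=np.array([.6712,-.0448])
ROFF=np.zeros(3)
def tool_at(phi,beta,s,head,lean=37,g=.0355):
    """tool pos for leaf dir phi, bar dir(knob->pivot) beta (deg), lift s"""
    pv=H+.1324*np.array([np.cos(np.radians(phi)),np.sin(np.radians(phi))])
    r=.215*np.cos(s)-g*np.sin(s); b=np.radians(beta)
    k=np.array([*(pv-r*np.array([np.cos(b),np.sin(b)])),.0635+.215*np.sin(s)+g*np.cos(s)])
    return k+.002*axis(head,lean)
def over_peg(s,peg=None):
    peg=PEG if peg is None else peg
    d=peg-H; D=np.hypot(*d); hr=.13*np.cos(s)
    a=np.degrees(np.arccos((.1324**2+D*D-hr*hr)/(2*.1324*D))); phi=np.degrees(np.arctan2(d[1],d[0]))+a
    pv=H+.1324*np.array([np.cos(np.radians(phi)),np.sin(np.radians(phi))]); v=pv-peg
    return phi,np.degrees(np.arctan2(v[1],v[0]))
E
python3 - <<'E'
from h import *
s=bot.read_state();print(s['finger_gap'],s['tool_pos'],tool_at(-85.9,-30,0,-20))
f0=over_peg(.22);print(f0,over_peg(0))
delta(tool_at(-85.9,-30,.22,-20),-20,37)
for u in (0,.25,.5,.75,1):
    print(u,tool_at(-85.9+u*(f0[0]+85.9),-30+u*(f0[1]+30),.22,-20+25*u).round(4))
E
```

```text
0.005270046618658871 [0.56168698 0.08138184 0.09773109] [0.56160184 0.08172717 0.09740273]
(np.float64(-64.59998154870163), np.float64(14.562306575383232)) (np.float64(-63.21677672795006), np.float64(14.84386488559394))
pos [0.5617 0.0814 0.0977] t 6.98 dxyz/0.1 [-0.375 -0.021 -0.29 ] rot/pi [-0.001 -0.001  0.   ] j [-0.77  0.    0.23  2.26  0.89  0.64  0.01] F [-0.7  0.2  1.4] gap 0.005
0 [0.5728 0.0753 0.1435]
0.25 [0.5688 0.0411 0.1435]
0.5 [0.5719 0.0056 0.1435]
0.75 [ 0.5821 -0.0297  0.1435]
1 [ 0.5996 -0.0636  0.1435]
```

The fingers closed fully (gap 0.005), so the knob isn't between them. I'll take a look.

Run:
```python
from h import *
p,d=bot.snapshot('wrist');cv2.imwrite('pics/w3.png',p);c=cam('wrist')
for n,X in [('knob',(.5605,.0823,.0945)),('tcp',bot.read_state()['tool_pos'])]: print(n,proj(c,X))
print(d[150:330:15,254].round(3))
for n in('top','scene'):
    p,d=bot.snapshot(n);cv2.imwrite(f'pics/{n}3.png',p)
    z=p[90:240,90:330] if n=='top' else p[80:280,200:450]
    cv2.imwrite(f'pics/{n}3z.png',cv2.resize(z,None,fx=3,fy=3,interpolation=cv2.INTER_CUBIC))
```

```text
knob [254.48121605 218.02934679]
tcp [253.7831578  223.14133838]
[0.275 0.293 0.211 0.193 0.186 0.174 0.154 0.139 0.087 0.088 0.134 0.079]
```

View pics/w3.png

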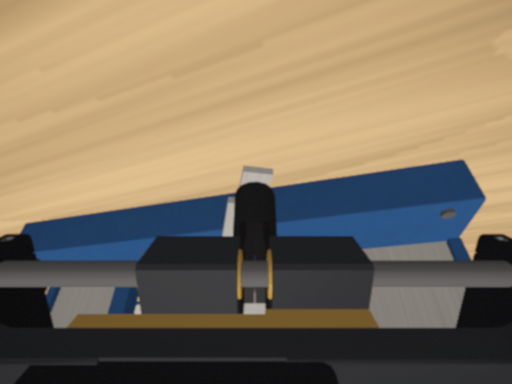

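View pics/top3z.png

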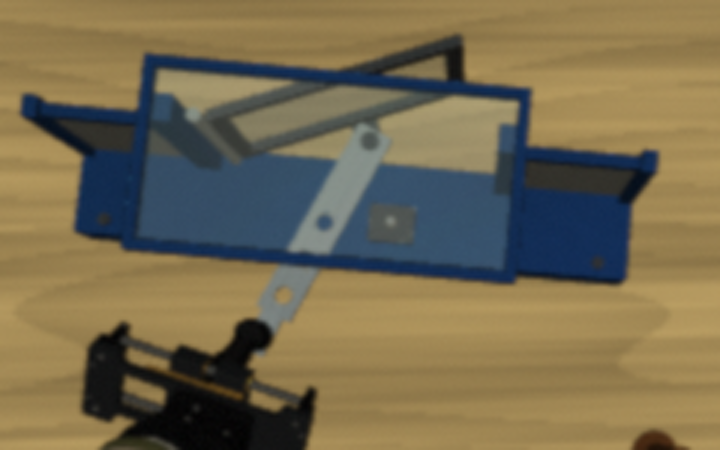

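View pics/scene3z.png

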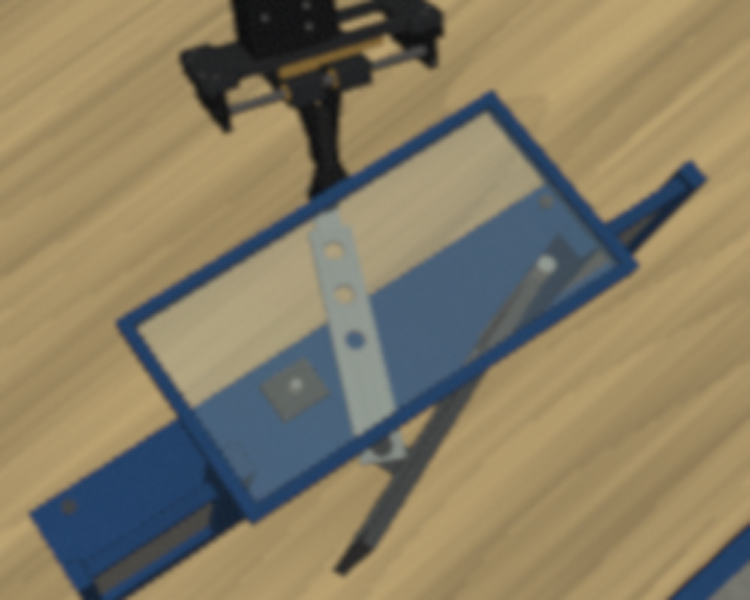

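The fingers look closed just behind the knob, and the bar hasn't moved. I'll project the TCP and fingertip axis into the pictures to check this.

Run:
```python
from h import *
s=bot.read_state();R=Rn.from_rotvec(s['orientation']).as_matrix();tp=s['tool_pos'];print(R.round(3))
for n,(x0,y0,x1,y1),f in [('top',(140,180,220,240),9),('scene',(260,90,340,150),9),('wrist',(190,150,320,340),3)]:
    p=cv2.imread('pics/'+({'wrist':'w3'}.get(n,n+'3'))+'.png');c=cam(n)
    z=cv2.resize(p[y0:y1,x0:x1],None,fx=f,fy=f,interpolation=cv2.INTER_CUBIC)
    z=cv2.convertScaleAbs(z,alpha=2.2,beta=20)
    for k,col in [(-.05,(255,0,0)),(-.002,(0,255,0)),(0.017,(0,0,255))]:
        q=(proj(c,tp+R[:,2]*k)+.5-[x0,y0])*f; cv2.circle(z,tuple(int(v) for v in q),4,col,-1)
    for zz in (.0725,.0945,.1165):
        q=(proj(c,(.5605,.0823,zz))+.5-[x0,y0])*f; cv2.circle(z,tuple(int(v) for v in q),4,(0,255,255),-1)
    cv2.imwrite(f'pics/{n}4.png',z)
```

```text
[[-0.752  0.343  0.563]
 [ 0.273  0.939 -0.208]
 [-0.6   -0.003 -0.8  ]]
```

View pics/top4.png

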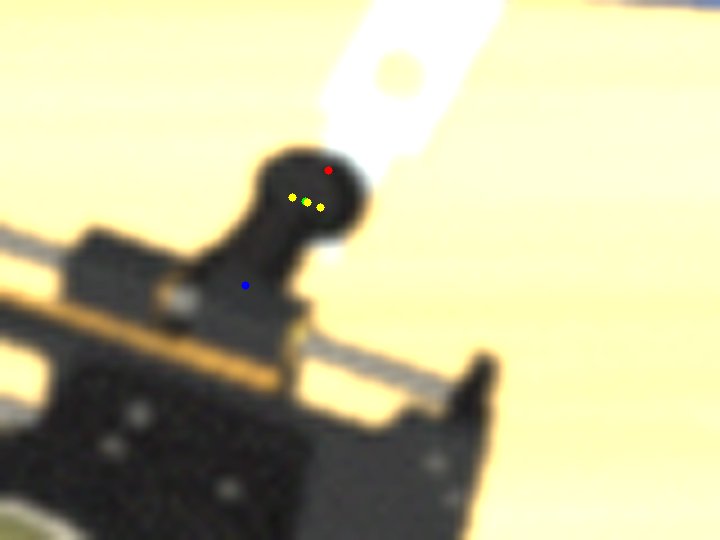

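View pics/scene4.png

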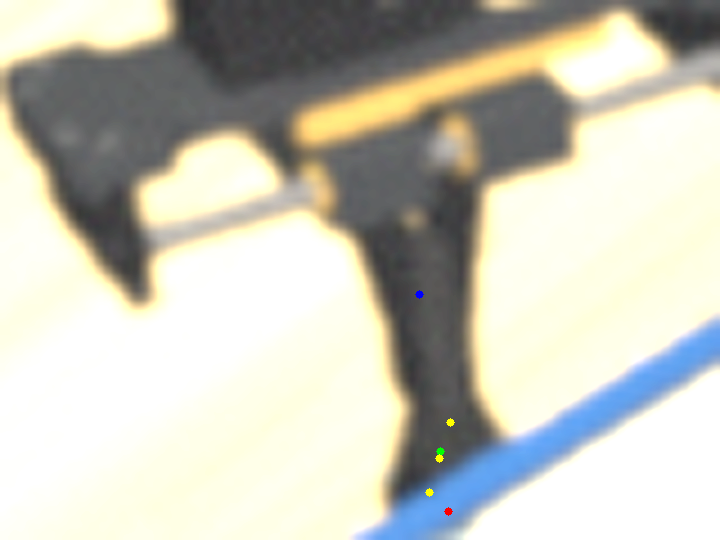

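View pics/wrist4.png

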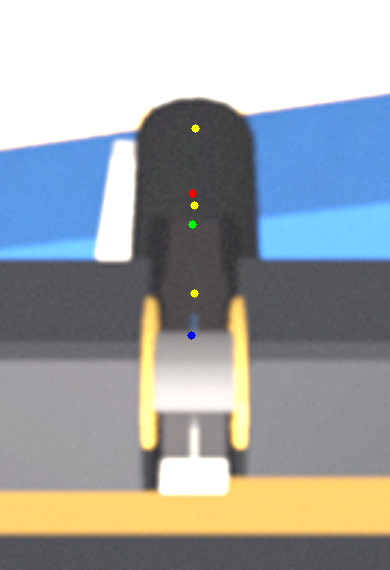

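Run:
```python
from h import *
c=cam('wrist');p,d=bot.snapshot('wrist');s=bot.read_state();R=Rn.from_rotvec(s['orientation']).as_matrix();tp=s['tool_pos']
for v in range(184,262,6):
  r=[]
  for u in (238,244,249,254,260,266,270):
    X=unproj(c,np.array([u*1.]),np.array([v*1.]),d[v,u])[0]; r.append(tuple(((R.T@(X-tp))*1000).round().astype(int).tolist())+(int(X[2]*1000),))
  print(v,r)
```

```text
184 [(-7, -18, 126, 1), (24, -7, 13, 72), (25, -3, 11, 73), (25, 0, 10, 74), (25, 4, 10, 74), (24, 9, 14, 71), (-7, 18, 127, 0)]
190 [(20, -11, 13, 75), (21, -7, 9, 77), (22, -3, 7, 79), (22, 0, 7, 79), (22, 4, 6, 79), (21, 9, 8, 78), (21, 11, 11, 76)]
196 [(17, -11, 8, 80), (19, -7, 3, 84), (19, -3, 2, 84), (19, 0, 3, 84), (19, 4, 1, 85), (18, 8, 5, 82), (17, 11, 8, 81)]
202 [(14, -11, 4, 86), (16, -7, -1, 88), (16, -3, -2, 89), (16, 0, -2, 89), (16, 4, -2, 89), (15, 8, 0, 88), (15, 11, 2, 87)]
208 [(11, -11, 0, 91), (13, -6, -4, 93), (13, -3, -6, 94), (13, 0, -6, 94), (13, 4, -5, 93), (13, 8, -4, 93), (12, 11, -1, 91)]
214 [(8, -11, -4, 95), (10, -6, -8, 98), (10, -3, -9, 98), (10, 0, -9, 98), (11, 4, -10, 99), (10, 8, -8, 98), (9, 11, -5, 96)]
220 [(6, -10, -8, 100), (7, -6, -11, 102), (8, -3, -13, 103), (8, 0, -13, 103), (8, 4, -14, 104), (7, 8, -11, 102), (6, 11, -9, 101)]
226 [(3, -10, -12, 105), (10, -6, -28, 113), (9, -3, -25, 112), (8, 0, -23, 111), (8, 4, -24, 111), (10, 7, -27, 113), (4, 10, -13, 106)]
232 [(1, -10, -16, 110), (10, -5, -35, 119), (9, -3, -33, 118), (8, 0, -32, 118), (8, 4, -32, 118), (10, 7, -35, 120), (10, 9, -36, 120)]
238 [(36, -5, -96, 152), (10, -5, -43, 126), (9, -2, -41, 125), (8, 0, -40, 124), (9, 4, -40, 124), (10, 7, -43, 126), (36, 6, -96, 152)]
244 [(36, -5, -100, 156), (9, -5, -48, 130), (8, -2, -47, 130), (7, 0, -44, 128), (9, 3, -47, 130), (10, 6, -50, 131), (35, 6, -99, 155)]
250 [(36, -5, -104, 159), (10, -5, -57, 136), (8, -2, -53, 135), (3, 0, -44, 130), (9, 3, -54, 135), (10, 6, -56, 136), (35, 5, -102, 158)]
256 [(36, -4, -107, 161), (10, -4, -62, 141), (9, -2, -60, 140), (8, 0, -59, 140), (9, 3, -60, 140), (10, 6, -62, 141), (35, 5, -105, 160)]
```

By wrist depth, the closed fingers end at tool z of about -23 mm and the body face is at about -96 mm. The text puts these at +17 and -53, so the real fingers stand about 40 mm short of the reported TCP, and they closed behind the top of the knob. The bar didn't move. I'll open the jaws and measure this offset properly.

Emit:
{"method": "move_arm", "body": {"series": [{"xyz":[0,0,-0.1],"rotation":[0,0,0],"jaw":1},{"xyz":[0,0,-0.1],"rotation":[0,0,0],"jaw":1},{"xyz":[0,0,-0.1],"rotation":[0,0,0],"jaw":1},{"xyz":[0,0,-0.1],"rotation":[0,0,0],"jaw":1},{"xyz":[0,0,-0.1],"rotation":[0,0,0],"jaw":1},{"xyz":[0,0,-0.1],"rotation":[0,0,0],"jaw":1},{"xyz":[0,0,-0.1],"rotation":[0,0,0],"jaw":1},{"xyz":[0,0,-0.1],"rotation":[0,0,0],"jaw":1},{"xyz":[0,0,-0.1],"rotation":[0,0,0],"jaw":1},{"xyz":[0,0,-0.1],"rotation":[0,0,0],"jaw":1}]}}

```text
time: 8.02
tool_pos: [0.556, 0.0834, 0.1056]
orientation: [0.435, 2.466, -0.149]
contact_force: [0.5, -0.3, 0.7]
finger_gap: 0.679
```

Run:
```python
from h import *
c=cam('wrist');s=bot.read_state();p,d=bot.snapshot('wrist');R=Rn.from_rotvec(s['orientation']).as_matrix();tp=s['tool_pos']
vv,uu=np.mgrid[0:384,0:512]; X=unproj(c,uu.ravel(),vv.ravel(),d.ravel()); Q=(X-tp)@R*1000; Q=Q.reshape(384,512,3)
print(s['time'],s['finger_gap'],tp)
ok=(d>0)&(abs(Q[...,0])<45)&(abs(Q[...,1])<62)&(Q[...,2]<40)
for v in range(200,300,6):
    print(v,[(u,*Q[v,u].round().astype(int).tolist()) for u in range(160,190,5)],[(u,*Q[v,u].round().astype(int).tolist()) for u in (325,335,345)])
cv2.imwrite('pics/w5.png',cv2.resize(cv2.convertScaleAbs(p[150:340,120:390],alpha=2),None,fx=2.8,fy=2.8))
tc=cam('top');pt,dt=bot.snapshot('top');X=unproj(tc,uu.ravel(),vv.ravel(),dt.ravel());Q=((X-tp)@R*1000)
m=(abs(Q[:,0])<45)&(abs(Q[:,1])<62)&(abs(Q[:,1])>25)&(abs(Q[:,2])<150)&(X[:,2]>.08)
q=Q[m];print('top finger pts zmax',np.sort(q[:,2])[-12:].round(0)); print(q[np.argsort(q[:,2])[-12:]].round(0).tolist())
cv2.imwrite('pics/top5.png',cv2.resize(cv2.convertScaleAbs(pt[160:240,120:230],alpha=2),None,fx=7,fy=7))
```

```text
8.0167 0.678891115335277 [0.55602344 0.08341346 0.10564906]
200 [(160, -37, -119, 158), (165, -37, -112, 157), (170, -36, -105, 155), (175, -35, -98, 152), (180, -34, -91, 150), (185, -34, -85, 149)] [(325, -18, 75, 103), (335, -17, 85, 101), (345, -16, 94, 98)]
206 [(160, -42, -117, 150), (165, -42, -110, 149), (170, -41, -103, 146), (175, -40, -96, 145), (180, -39, -90, 142), (185, -39, -84, 143)] [(325, -23, 74, 98), (335, -22, 84, 95), (345, -21, 93, 92)]
212 [(160, -47, -115, 143), (165, -47, -109, 143), (170, -46, -102, 141), (175, -45, -94, 136), (180, -45, -88, 136), (185, -44, -82, 135)] [(325, -28, 73, 94), (335, -27, 83, 91), (345, -26, 92, 88)]
218 [(160, -52, -113, 136), (165, -52, -107, 135), (170, -51, -100, 133), (175, -51, -94, 132), (180, -49, -87, 128), (185, -49, -81, 128)] [(325, -35, 74, 95), (335, -35, 85, 95), (345, -35, 95, 95)]
224 [(160, -57, -111, 128), (165, -57, -105, 129), (170, -56, -98, 126), (175, -55, -92, 123), (180, -54, -86, 123), (185, -54, -80, 121)] [(325, -45, 77, 103), (335, -46, 88, 103), (345, -46, 98, 103)]
230 [(160, -61, -109, 122), (16
[... 1990 characters left out ...]
-92), (165, 11, -34, -89), (170, 6, -34, -82), (175, 2, -34, -77), (180, -2, -34, -71), (185, -3, -31, -70)] [(325, -4, 33, -69), (335, 3, 35, -78), (345, 11, 35, -89)]
296 [(160, 12, -34, -94), (165, 8, -34, -88), (170, 4, -34, -84), (175, 0, -34, -78), (180, -7, -34, -70), (185, -7, -32, -69)] [(325, -7, 34, -69), (335, 0, 35, -79), (345, 8, 35, -89)]
top finger pts zmax [-23. -22. -22. -21. -21. -21. -20. -20. -20. -19. -18. -18.]
[[-6.0, -41.0, -23.0], [0.0, 32.0, -22.0], [-8.0, -40.0, -22.0], [-11.0, 34.0, -21.0], [-11.0, -39.0, -21.0], [-12.0, 40.0, -21.0], [-13.0, 38.0, -20.0], [-8.0, 31.0, -20.0], [-11.0, -33.0, -20.0], [9.0, 32.0, -19.0], [-12.0, -38.0, -18.0], [-10.0, 33.0, -18.0]]
```

View pics/w5.png

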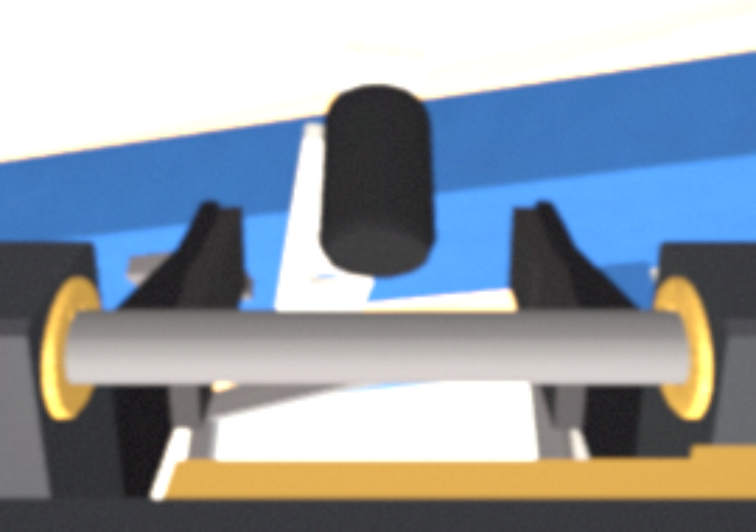

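View pics/top5.png

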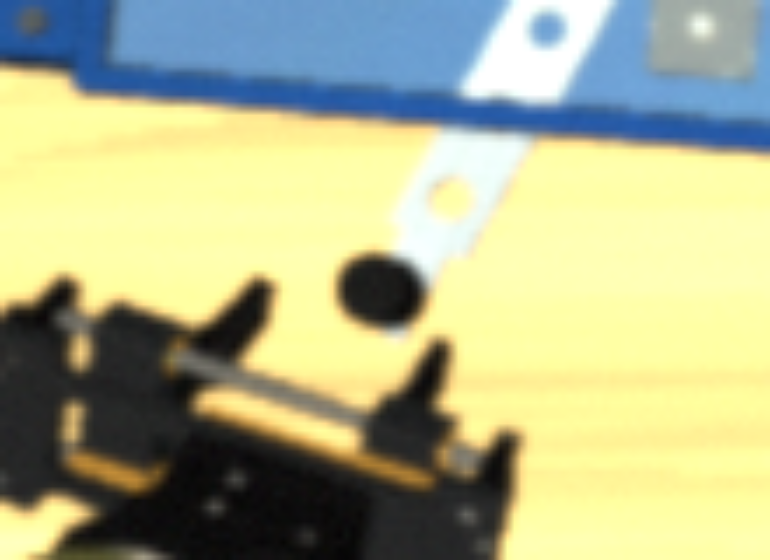

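Now it's clear: the open fingers end well short of the knob in both the wrist and top views. I'll get an exact value for the offset.

Run:
```python
from h import *
vv,uu=np.mgrid[0:384,0:512]
for n in('wrist','top','scene'):
    c=cam(n);s=bot.read_state();p,d=bot.snapshot(n);R=Rn.from_rotvec(s['orientation']).as_matrix();tp=s['tool_pos']
    X=unproj(c,uu.ravel(),vv.ravel(),d.ravel());Q=(X-tp)@R*1000
    m=(abs(Q[:,0])<14)&(abs(Q[:,1])<56)&(abs(Q[:,1])>25)&(Q[:,2]>-60)&(Q[:,2]<30)&(d.ravel()>0)&(X[:,2]>.075)
    for sg in(-1,1):
        q=Q[m&(Q[:,1]*sg>0)]
        if len(q): print(n,sg,len(q),'zmax',np.sort(q[:,2])[-10:].round(0),'inner y',np.percentile(abs(q[q[:,2]>-40][:,1]),[2,50,98]).round(1),'x',np.percentile(q[q[:,2]>-40][:,0],[2,98]).round(1))
print(s['finger_gap'],s['tool_pos'],s['time'])
```

```text
wrist -1 992 zmax [-20. -20. -20. -20. -20. -20. -20. -20. -19. -19.] inner y [32.8 33.4 41.5] x [-9.2 10.2]
wrist 1 995 zmax [-20. -20. -20. -20. -20. -20. -20. -20. -20. -19.] inner y [33.9 34.7 42.7] x [-9.4 10.3]
top -1 42 zmax [-27. -27. -27. -26. -26. -26. -23. -22. -20. -19.] inner y [36.4 43.1 44.8] x [-12.9   8.3]
top 1 64 zmax [-26. -24. -23. -23. -22. -21. -21. -21. -18. -17.] inner y [35.3 36.6 43.6] x [-13.1   7.3]
scene -1 85 zmax [-24. -24. -22. -22. -22. -22. -21. -21. -20. -18.] inner y [38.6 45.8 47.5] x [-13.6   9. ]
scene 1 104 zmax [-24. -23. -22. -22. -21. -20. -20. -20. -19. -19.] inner y [35.7 37.7 44.7] x [-13.7   6.5]
0.8658473396445655 [0.55603563 0.08346    0.10569392] 8.2167
```

All three cameras agree: the tips are at tool z = -20 mm, so the grasp point is at -39 mm. I'll correct the helper and approach again.

```bash
sed -i 's/return k+.002\*axis(head,lean)/return k+.039*axis(head,lean)/' h.py
python3 - <<'E'
from h import *
delta(tool_at(-85.9,-30,0,-20),-20,37)
E
```

```text
pos [0.556  0.0834 0.1057] t 8.27 dxyz/0.1 [0.003 0.004 0.471] rot/pi [-0.001 -0.001  0.   ] j [-0.77 -0.02  0.22  2.26  0.88  0.67  0.02] F [-0.8 -0.1 -1. ] gap 0.906
```

Emit:
{"method": "move_arm", "body": {"series": [{"xyz":[0,0,0.1],"rotation":[0,0,0],"jaw":1},{"xyz":[0,0,0.2],"rotation":[0,0,0],"jaw":1},{"xyz":[0,0,0.3],"rotation":[0,0,0],"jaw":1},{"xyz":[0,0,0.4],"rotation":[0,0,0],"jaw":1},{"xyz":[0,0,0.47],"rotation":[0,0,0],"jaw":1},{"xyz":[0,0,0.47],"rotation":[0,0,0],"jaw":0.8},{"xyz":[0,0,0.47],"rotation":[0,0,0],"jaw":0.6},{"xyz":[0,0,0.47],"rotation":[0,0,0],"jaw":0.4},{"xyz":[0,0,0.47],"rotation":[0,0,0],"jaw":0.2},{"xyz":[0,0,0.47],"rotation":[0,0,0],"jaw":0}]}}

```text
time: 9.1
tool_pos: [0.5826, 0.074, 0.0685]
orientation: [0.435, 2.465, -0.148]
contact_force: [0.6, 0.7, 1.0]
finger_gap: 0.708
```

Emit:
{"method": "move_arm", "body": {"series": [{"xyz":[0,0,0],"rotation":[0,0,0],"jaw":0},{"xyz":[0,0,0],"rotation":[0,0,0],"jaw":0},{"xyz":[0,0,0],"rotation":[0,0,0],"jaw":0},{"xyz":[0,0,0],"rotation":[0,0,0],"jaw":0},{"xyz":[0,0,0],"rotation":[0,0,0],"jaw":0},{"xyz":[0,0,0],"rotation":[0,0,0],"jaw":0},{"xyz":[0,0,0],"rotation":[0,0,0],"jaw":0},{"xyz":[0,0,0],"rotation":[0,0,0],"jaw":0},{"xyz":[0,0,0],"rotation":[0,0,0],"jaw":0},{"xyz":[0,0,0],"rotation":[0,0,0],"jaw":0}]}}

```text
time: 9.93
tool_pos: [0.5825, 0.0737, 0.0681]
orientation: [0.435, 2.466, -0.149]
contact_force: [-0.1, 0.5, -0.8]
finger_gap: 0.335
```

Run:
```python
from h import *
delta(tool_at(-85.9,-30,0,-20),-20,37)
delta(tool_at(-85.9,-30,.22,-20),-20,37)
```

```text
pos [0.5825 0.0737 0.0681] t 9.93 dxyz/0.1 [0.002 0.004 0.001] rot/pi [-0.001 -0.001  0.   ] j [-0.74  0.1   0.25  2.24  0.95  0.55 -0.04] F [-0.1  0.5 -0.8] gap 0.335
pos [0.5825 0.0737 0.0681] t 9.93 dxyz/0.1 [-0.376 -0.019 -0.291] rot/pi [-0.001 -0.001  0.   ] j [-0.74  0.1   0.25  2.24  0.95  0.55 -0.04] F [-0.1  0.5 -0.8] gap 0.335
```

The gap is 0.335 (29 mm), so the knob is held. Lifting now.

Emit:
{"method": "move_arm", "body": {"series": [{"xyz":[-0.05,-0.002,-0.036],"rotation":[0,0,0],"jaw":0},{"xyz":[-0.1,-0.004,-0.073],"rotation":[0,0,0],"jaw":0},{"xyz":[-0.15,-0.006,-0.11],"rotation":[0,0,0],"jaw":0},{"xyz":[-0.2,-0.008,-0.15],"rotation":[0,0,0],"jaw":0},{"xyz":[-0.25,-0.01,-0.19],"rotation":[0,0,0],"jaw":0},{"xyz":[-0.3,-0.015,-0.23],"rotation":[0,0,0],"jaw":0},{"xyz":[-0.34,-0.018,-0.26],"rotation":[0,0,0],"jaw":0},{"xyz":[-0.375,-0.02,-0.29],"rotation":[0,0,0],"jaw":0},{"xyz":[-0.375,-0.02,-0.29],"rotation":[0,0,0],"jaw":0},{"xyz":[-0.375,-0.02,-0.29],"rotation":[0,0,0],"jaw":0}]}}

```text
time: 10.77
tool_pos: [0.5938, 0.0676, 0.1141]
orientation: [0.436, 2.465, -0.148]
contact_force: [0.8, -0.7, -2.8]
finger_gap: 0.337
```

Run:
```python
from h import *
f0=over_peg(.22)
for u in (.125,.25,.375,.5):
    delta(tool_at(-85.9+u*(f0[0]+85.9),-30+u*(f0[1]+30),.22,-20+25*u),-20+25*u,37)
t=cam('top')
for n in('top','scene'):
    p,d=bot.snapshot(n);z=p[90:240,90:330] if n=='top' else p[80:280,200:450]
    cv2.imwrite(f'pics/{n}6z.png',cv2.resize(z,None,fx=3,fy=3,interpolation=cv2.INTER_CUBIC))
```

```text
pos [0.5938 0.0676 0.1141] t 10.77 dxyz/0.1 [-0.023 -0.155  0.019] rot/pi [-0.011 -0.001 -0.014] j [-0.72  0.03  0.26  2.19  0.83  0.62  0.13] F [ 0.8 -0.7 -2.8] gap 0.337
pos [0.5938 0.0676 0.1141] t 10.77 dxyz/0.1 [-0.061 -0.309  0.048] rot/pi [-0.022 -0.001 -0.028] j [-0.72  0.03  0.26  2.19  0.83  0.62  0.13] F [ 0.8 -0.7 -2.8] gap 0.337
pos [0.5938 0.0676 0.1141] t 10.77 dxyz/0.1 [-0.112 -0.461  0.088] rot/pi [-0.032 -0.001 -0.042] j [-0.72  0.03  0.26  2.19  0.83  0.62  0.13] F [ 0.8 -0.7 -2.8] gap 0.337
pos [0.5938 0.0676 0.1141] t 10.77 dxyz/0.1 [-0.177 -0.608  0.137] rot/pi [-0.043 -0.001 -0.055] j [-0.72  0.03  0.26  2.19  0.83  0.62  0.13] F [ 0.8 -0.7 -2.8] gap 0.337
```

View pics/scene6z.png

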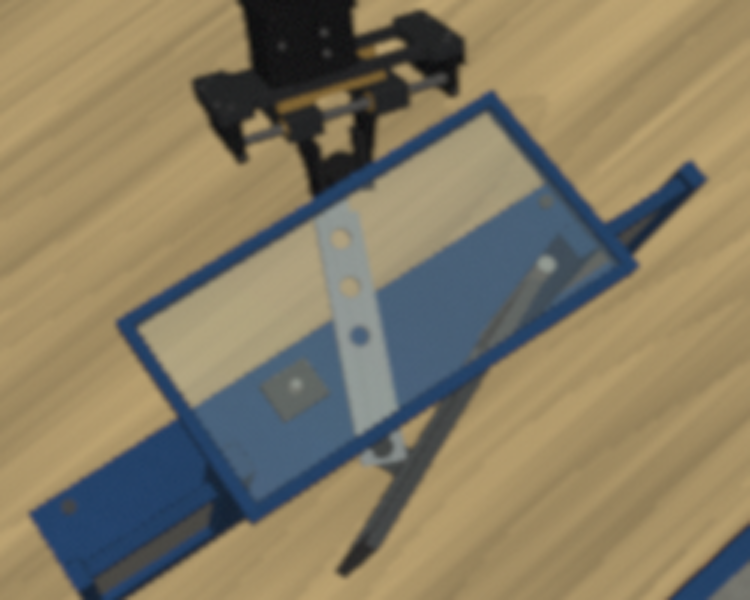

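View pics/top6z.png

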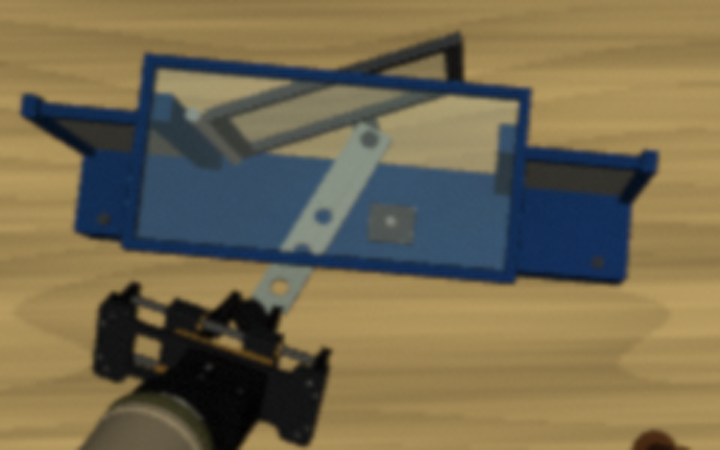

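The bar is lifted: its holes shifted up in both views while the leaf stayed put. I'll check the hand's clearance to the hood over the swing and lowering.

Run:
```python
from h import *
f0=over_peg(.22); yaw=-6; ex=np.array([np.cos(np.radians(yaw)),np.sin(np.radians(yaw))]); edge=np.array([.6065,-.0008])
for u,s in [(0,.22),(.5,.22),(1,.22),(1,0)]:
  for lean in (37,):
    f1=over_peg(s); h=-20+25*u
    P=tool_at(-85.9+u*(f1[0]+85.9),-30+u*(f1[1]+30),s,h,lean);R=Rgoal(h,lean)
    g=np.array([[x,y,z] for x in(-.0375,) for y in np.linspace(-.095,.095,9) for z in np.linspace(-.3,-.09,60)])
    W=P+g@R.T; d=(W[:,:2]-edge)@ex; m=(W[:,2]>.228)
    print(u,s,P.round(3),'gap to edge mm',(-d[m].max()*1000).round(1), 'body top at under hood z', (W[d>-.01][:,2].max() if (d>-.01).any() else None))
```

```text
0 0.22 [0.594 0.068 0.114] gap to edge mm 34.9 body top at under hood z None
0.5 0.22 [0.594 0.003 0.114] gap to edge mm 49.6 body top at under hood z None
1 0.22 [ 0.622 -0.062  0.114] gap to edge mm -1.2 body top at under hood z 0.24247341440981646
1 0 [ 0.612 -0.065  0.068] gap to edge mm 43.6 body top at under hood z 0.18503928212433327
```

Run:
```python
from h import *
yaw=-6; ex=np.array([np.cos(np.radians(yaw)),np.sin(np.radians(yaw))]); edge=np.array([.6065,-.0008])
for s in (.22,.18,.16):
 f1=over_peg(s)
 for h in (-3,2):
  for lean in (40,44):
    P=tool_at(*f1,s,h,lean);R=Rgoal(h,lean)
    g=np.array([[x,y,z] for x in(-.0375,) for y in np.linspace(-.095,.095,9) for z in np.linspace(-.3,-.09,60)])
    W=P+g@R.T; d=(W[:,:2]-edge)@ex; m=(W[:,2]>.228)
    print(s,h,lean,'gap',(-d[m].max()*1000).round(1))
S=.18;f0=over_peg(S);print(f0)
for u in (.125,.25,.375,.5,.625,.75,.875,1):
    s=.22+(S-.22)*u; h=-20+20*u; l=37+7*u
    dx,rv=delta(tool_at(-85.9+u*(f0[0]+85.9),-30+u*(f0[1]+30),s,h,l),h,l,show=False); print(u,(dx*10).round(3),(rv/np.pi).round(3))
```

```text
0.22 -3 40 gap 18.8
0.22 -3 44 gap 24.7
0.22 2 40 gap 10.4
0.22 2 44 gap 16.2
0.18 -3 40 gap 27.6
0.18 -3 44 gap 36.5
0.18 2 40 gap 19.1
0.18 2 44 gap 27.9
0.16 -3 40 gap 30.8
0.16 -3 44 gap 39.8
0.16 2 40 gap 22.2
0.16 2 44 gap 31.2
(np.float64(-64.14454899953463), np.float64(14.652793140237112))
0.125 [-0.025 -0.156  0.024] [-0.009 -0.006 -0.011]
0.25 [-0.061 -0.312  0.059] [-0.018 -0.01  -0.022]
0.375 [-0.11  -0.466  0.105] [-0.027 -0.015 -0.032]
0.5 [-0.174 -0.616  0.161] [-0.036 -0.02  -0.043]
0.625 [-0.251 -0.76   0.227] [-0.045 -0.025 -0.054]
0.75 [-0.34  -0.895  0.303] [-0.054 -0.03  -0.064]
0.875 [-0.443 -1.021  0.388] [-0.063 -0.035 -0.074]
1 [-0.557 -1.136  0.481] [-0.073 -0.039 -0.084]
```

Emit:
{"method": "move_arm", "body": {"series": [{"xyz":[-0.012,-0.078,0.012],"rotation":[-0.005,-0.003,-0.005],"jaw":0},{"xyz":[-0.025,-0.156,0.024],"rotation":[-0.009,-0.006,-0.011],"jaw":0},{"xyz":[-0.042,-0.234,0.041],"rotation":[-0.013,-0.008,-0.016],"jaw":0},{"xyz":[-0.061,-0.312,0.059],"rotation":[-0.018,-0.01,-0.022],"jaw":0},{"xyz":[-0.085,-0.389,0.081],"rotation":[-0.023,-0.013,-0.027],"jaw":0},{"xyz":[-0.11,-0.466,0.105],"rotation":[-0.027,-0.015,-0.032],"jaw":0},{"xyz":[-0.141,-0.541,0.132],"rotation":[-0.032,-0.018,-0.038],"jaw":0},{"xyz":[-0.174,-0.616,0.161],"rotation":[-0.036,-0.02,-0.043],"jaw":0},{"xyz":[-0.2,-0.665,0.183],"rotation":[-0.039,-0.022,-0.047],"jaw":0},{"xyz":[-0.2,-0.665,0.183],"rotation":[-0.039,-0.022,-0.047],"jaw":0}]}}

```text
time: 11.7
tool_pos: [0.5954, -0.006, 0.1105]
orientation: [0.193, 2.423, -0.074]
contact_force: [-0.5, 0.2, -2.8]
finger_gap: 0.329
```

Run:
```python
from h import *
delta(tool_at(-80,-20,.2,-10),-10,40)
S=.18;f0=over_peg(S)
for u in (.54,.625,.7,.775,.85,.925,1):
    s=.22+(S-.22)*u; h=-20+20*u; l=37+7*u
    dx,rv=delta(tool_at(-85.9+u*(f0[0]+85.9),-30+u*(f0[1]+30),s,h,l),h,l,show=False); print(u,(dx*10).round(3),(rv/np.pi).round(3))
p,d=bot.snapshot('scene');z=p[80:280,200:450]
cv2.imwrite(f'pics/scene7z.png',cv2.resize(z,None,fx=3,fy=3,interpolation=cv2.INTER_CUBIC))
```

```text
pos [ 0.5954 -0.006   0.1105] t 11.7 dxyz/0.1 [ 0.087  0.467 -0.068] rot/pi [0.003 0.004 0.004] j [-0.6  -0.07  0.38  2.33  0.95  0.33  0.36] F [-0.5  0.2 -2.8] gap 0.329
0.54 [-0.005  0.021 -0.005] [-0.     0.     0.001]
0.625 [-0.04  -0.087  0.032] [-0.006 -0.003 -0.007]
0.7 [-0.077 -0.181  0.068] [-0.012 -0.006 -0.013]
0.775 [-0.118 -0.273  0.109] [-0.017 -0.009 -0.019]
0.85 [-0.164 -0.362  0.154] [-0.023 -0.012 -0.025]
0.925 [-0.214 -0.449  0.202] [-0.029 -0.015 -0.031]
1 [-0.269 -0.532  0.255] [-0.035 -0.018 -0.037]
```

View pics/scene7z.png

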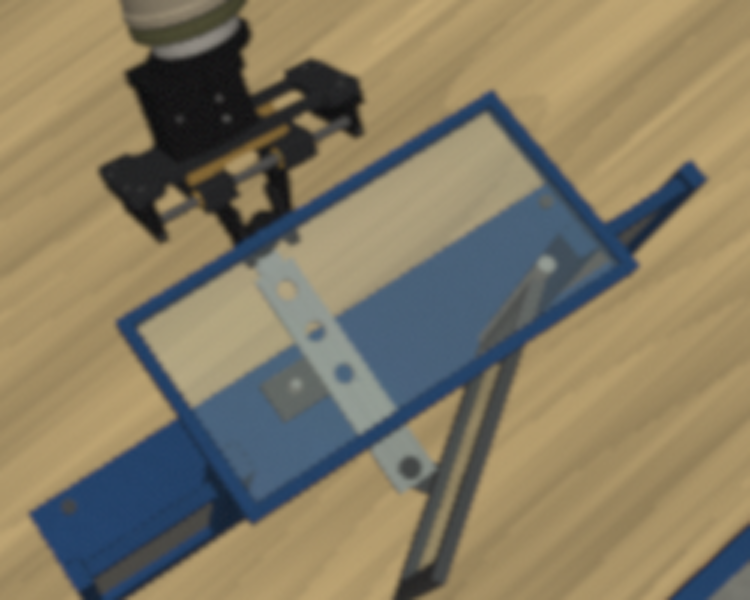

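The leaf swings well: the bar's holes are at (288,290), (316,330) and (344,373), with the peg at (295,383). Joint 6 (0.33) and joint 4 (2.33) are nearing their limits, so I'll keep the lean at 40 degrees.

Run:
```python
from h import *
S=.18;f0=over_peg(S)
for u in (.54,.625,.7,.775,.85,.925,1):
    s=.22+(S-.22)*u; h=-20+17*u; l=40
    dx,rv=delta(tool_at(-85.9+u*(f0[0]+85.9),-30+u*(f0[1]+30),s,h,l),h,l,show=False); print(u,(dx*10).round(3),(rv/np.pi).round(3))
```

```text
0.54 [ 0.003  0.005 -0.004] [0.006 0.004 0.007]
0.625 [-0.029 -0.105  0.033] [0.001 0.004 0.001]
0.7 [-0.062 -0.2    0.07 ] [-0.004  0.004 -0.004]
0.775 [-0.1   -0.294  0.111] [-0.009  0.004 -0.01 ]
0.85 [-0.143 -0.385  0.156] [-0.013  0.004 -0.015]
0.925 [-0.19  -0.473  0.205] [-0.018  0.004 -0.02 ]
1 [-0.242 -0.558  0.258] [-0.022  0.004 -0.026]
```

Emit:
{"method": "move_arm", "body": {"series": [{"xyz":[-0.015,-0.05,0.015],"rotation":[0,0.002,0],"jaw":0},{"xyz":[-0.029,-0.105,0.033],"rotation":[0.001,0.004,0.001],"jaw":0},{"xyz":[-0.062,-0.2,0.07],"rotation":[-0.004,0.004,-0.004],"jaw":0},{"xyz":[-0.1,-0.294,0.111],"rotation":[-0.009,0.004,-0.01],"jaw":0},{"xyz":[-0.143,-0.385,0.156],"rotation":[-0.013,0.004,-0.015],"jaw":0},{"xyz":[-0.166,-0.43,0.18],"rotation":[-0.016,0.004,-0.018],"jaw":0},{"xyz":[-0.19,-0.473,0.205],"rotation":[-0.018,0.004,-0.02],"jaw":0},{"xyz":[-0.242,-0.558,0.258],"rotation":[-0.022,0.004,-0.026],"jaw":0},{"xyz":[-0.242,-0.558,0.258],"rotation":[-0.022,0.004,-0.026],"jaw":0},{"xyz":[-0.242,-0.558,0.258],"rotation":[-0.022,0.004,-0.026],"jaw":0}]}}

```text
time: 12.58
tool_pos: [0.6224, -0.0645, 0.1075]
orientation: [0.061, 2.441, -0.024]
contact_force: [1.5, 0.7, -2.1]
finger_gap: 0.332
```

Run:
```python
from h import *
f0=over_peg(.18);delta(tool_at(*f0,.18,-3,40),-3,40)
for n in('top','scene'):
    p,d=bot.snapshot(n);z=p[110:210,150:270] if n=='top' else p[150:250,240:370]
    cv2.imwrite(f'pics/{n}8z.png',cv2.resize(z,None,fx=6,fy=6,interpolation=cv2.INTER_CUBIC))
    cv2.imwrite(f'pics/{n}8.png',p)
    print(n,'pegtip',proj(cam(n),[*PEG,.0755]).round(1))
    sc=np.sin(.18);v=.13*np.cos(.18)
    b=np.radians(f0[1]);pv=PEG+v*np.array([np.cos(b),np.sin(b)])
    for r in(.09,.13,.17):
        k=pv-r*np.cos(.18)*np.array([np.cos(b),np.sin(b)]);print(r,proj(cam(n),[*k,.0665+r*sc]).round(1))
```

```text
pos [ 0.6224 -0.0645  0.1075] t 12.58 dxyz/0.1 [ 0.01  -0.012 -0.002] rot/pi [0.    0.    0.001] j [-0.66 -0.01  0.69  2.28  0.13  0.18  1.43] F [ 1.5  0.7 -2.1] gap 0.332
top pegtip [219.7 162.9]
0.09 [215.9 149.3]
0.13 [219.4 162. ]
0.17 [222.9 175. ]
scene pegtip [298.4 207.3]
0.09 [312.6 216. ]
0.13 [299.1 205.6]
0.17 [285.5 195.3]
```

View pics/top8z.png

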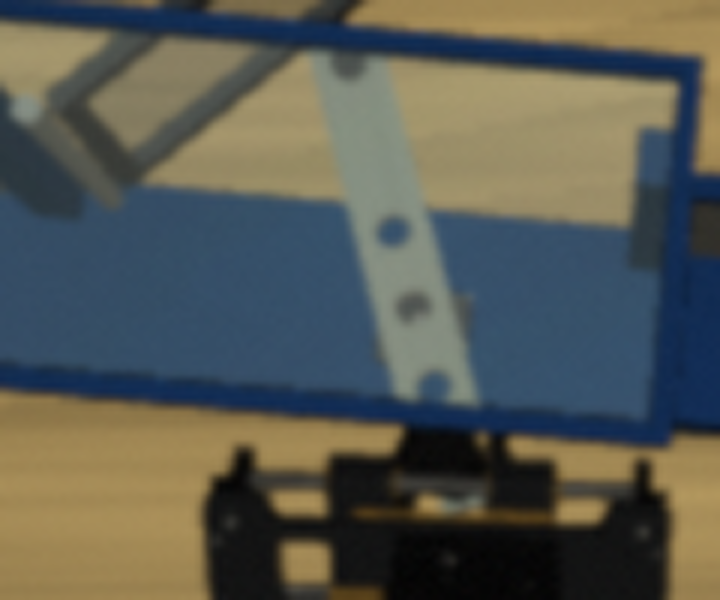

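View pics/scene8z.png

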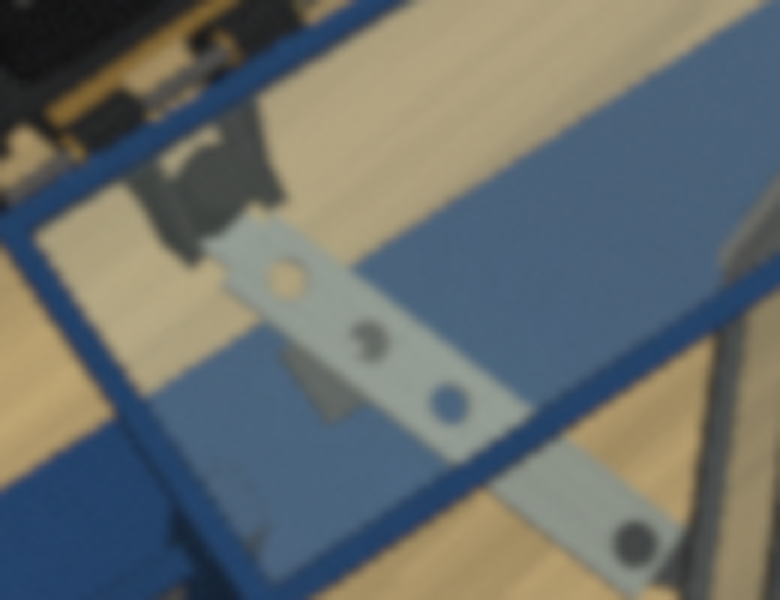

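Run:
```python
from h import *
ct=cam('top');cs=cam('scene')
def P(c): 
    f,cx,cy,R,t=c; return np.array([[f,0,cx],[0,f,cy],[0,0,1]])@np.c_[R,t]
pt={'hp':((215.3,148.1),(314.6,216.8)),'hm':((218.4,160.4),(301.1,206.4)),'hk':((221.9,173.6),(287.4,196.1)),'pv':((208.,120.6),(345.4,240.3))}
rr={'hp':.09,'hm':.13,'hk':.17,'pv':0}
for n,(a,b) in pt.items():
    X=cv2.triangulatePoints(P(ct),P(cs),np.array(a).reshape(2,1),np.array(b).reshape(2,1));X=(X[:3]/X[3])[:,0]
    z=.0665+rr[n]*np.sin(.18);print(n,X.round(4),'T',ray_z(ct,*a,z).round(4),'S',ray_z(cs,*b,z).round(4),z)
```

```text
hp [ 0.7133 -0.0326  0.0811] T [ 0.7127 -0.0332  0.0826] S [ 0.7137 -0.0327  0.0826] 0.08261266160832417
hm [ 0.6757 -0.0423  0.0898] T [ 0.6758 -0.0421  0.0898] S [ 0.6757 -0.0424  0.0898] 0.08977384454535714
hk [ 0.6373 -0.052   0.0953] T [ 0.6371 -0.052   0.0969] S [ 0.6375 -0.0526  0.0969] 0.09693502748239012
pv [ 0.7992 -0.0102  0.0635] T [ 0.7977 -0.0114  0.0665] S [ 0.7998 -0.0103  0.0665] 0.0665
```

Both cameras put the raised middle hole at about (0.675,-0.042), so it is roughly 5 mm past the peg. I'll refine the peg tip from the first pictures and work out the correction.

Run:
```python
from h import *
for n,f,(u,v) in (('top','top0',(220,163)),('top','top3',(220,163)),('scene','scene0',(298,207)),('scene','scene3',(298,207))):
    g=cv2.imread(f'pics/{f}.png')[v-5:v+6,u-5:u+6].mean(2); c=cam(n)
    if f in('top0','scene0'): print(g.round().astype(int))
    vv,uu=np.mgrid[v-5:v+6,u-5:u+6]; bg=np.median(g[2:9,2:9]); w=np.clip(g-bg-6,0,None); w[(abs(uu-u)>2)|(abs(vv-v)>2)]=0
    a,b=(w*uu).sum()/w.sum(),(w*vv).sum()/w.sum(); print(f,a.round(2),b.round(2),ray_z(c,a,b,.0755).round(4))
    z=g
```

```text
[[ 76  76  77  76  76  76  76  74  71  72  72]
 [ 77  76  76  76  76  75  75  74  75  75  75]
 [ 75  76  76  76  76  76  75  75  76  75  75]
 [ 76  77  77  79  81  81  79  76  76  75  75]
 [ 76  76  78  85  99 100  90  78  75  75  75]
 [ 76  76  79  93 110 114 102  84  77  76  76]
 [ 77  77  78  89 104 109  96  83  77  76  77]
 [ 77  75  76  82  89  91  86  79  76  76  76]
 [ 76  75  76  76  77  78  79  77  77  75  75]
 [ 75  75  76  75  76  76  76  76  75  76  77]
 [ 75  75  75  75  76  75  76  76  75  76  77]]
top0 219.71 163.25 [ 0.6701 -0.0447  0.0755]
top3 219.72 163.23 [ 0.6701 -0.0447  0.0755]
[[ 93  94  95  95  94  94  93  94  94  94  94]
 [ 92  95  95  94  93  94  94  94  94  94  94]
 [ 94  95  95  93  94  94  95  94  94  95  95]
 [ 95  94  94  96  98 100  99  96  94  95  95]
 [ 94  94  95  99 109 116 114 104  97  95  94]
 [ 94  94  97 106 120 131 127 113  98  95  94]
 [ 93  94  97 107 121 130 127 114 100  95  94]
 [ 94  94  97 106 115 119 117 107  98  95  95]
 [ 95  94  97 101 107 109 106 100  96  94  94]
 [ 95  95  95  97 100 100  98  95  94  94  94]
 [ 95  95  94  95  94  95  95  94  95  94  94]]
scene0 298.26 207.6 [ 0.6715 -0.0456  0.0755]
scene3 298.25 207.61 [ 0.6715 -0.0456  0.0755]
```

```bash
cat >> h.py <<'E'
PEG=np.array([.6708,-.0445])
E
python3 - <<'E'
from h import *
h,l=-3,40; s0=.18
A=tool_at(*over_peg(s0,np.array([.6752,-.0423])),s0,h,l)
st=bot.read_state();cur=st['tool_pos'];off=cur-A;print('off',off.round(4));np.save('off.npy',off)
B=tool_at(*over_peg(s0),s0,h,l)+off;print((B-cur).round(4));delta(B,h,l)
E
```

```text
off [-0.0034 -0.0008  0.0004]
[-0.0044 -0.0022  0.    ]
pos [ 0.622  -0.0637  0.1074] t 12.68 dxyz/0.1 [ 0.033 -0.024 -0.028] rot/pi [0.    0.    0.001] j [-0.66 -0.01  0.68  2.28  0.14  0.18  1.42] F [-0.8  0.7 -3. ] gap 0.337
```

Emit:
{"method": "move_arm", "body": {"series": [{"xyz":[0.006,-0.005,-0.006],"rotation":[0,0,0],"jaw":0},{"xyz":[0.012,-0.01,-0.012],"rotation":[0,0,0],"jaw":0},{"xyz":[0.018,-0.015,-0.018],"rotation":[0,0,0],"jaw":0},{"xyz":[0.025,-0.02,-0.022],"rotation":[0,0,0],"jaw":0},{"xyz":[0.033,-0.024,-0.028],"rotation":[0,0,0],"jaw":0},{"xyz":[0.033,-0.024,-0.028],"rotation":[0,0,0],"jaw":0},{"xyz":[0.033,-0.024,-0.028],"rotation":[0,0,0],"jaw":0},{"xyz":[0.033,-0.024,-0.028],"rotation":[0,0,0],"jaw":0},{"xyz":[0.033,-0.024,-0.028],"rotation":[0,0,0],"jaw":0},{"xyz":[0.033,-0.024,-0.028],"rotation":[0,0,0],"jaw":0}]}}

```text
time: 13.52
tool_pos: [0.6177, -0.067, 0.1076]
orientation: [0.063, 2.441, -0.023]
contact_force: [-0.0, 0.8, -2.5]
finger_gap: 0.338
```

Run:
```python
from h import *
off=np.load('off.npy');h,l=-3,40
for s in(.18,.14): delta(tool_at(*over_peg(s),s,h,l)+off,h,l)
for n in('top','scene'):
    p,d=bot.snapshot(n);z=p[130:190,190:250] if n=='top' else p[180:240,270:330]
    cv2.imwrite(f'pics/{n}9z.png',cv2.resize(z,None,fx=10,fy=10,interpolation=cv2.INTER_CUBIC))
```

```text
pos [ 0.6177 -0.067   0.1076] t 13.52 dxyz/0.1 [0.002 0.011 0.001] rot/pi [0.    0.001 0.   ] j [-0.65 -0.03  0.68  2.29  0.16  0.18  1.41] F [-0.   0.8 -2.5] gap 0.338
pos [ 0.6177 -0.067   0.1076] t 13.52 dxyz/0.1 [0.069 0.004 0.053] rot/pi [0.    0.001 0.   ] j [-0.65 -0.03  0.68  2.29  0.16  0.18  1.41] F [-0.   0.8 -2.5] gap 0.338
```

View pics/top9z.png

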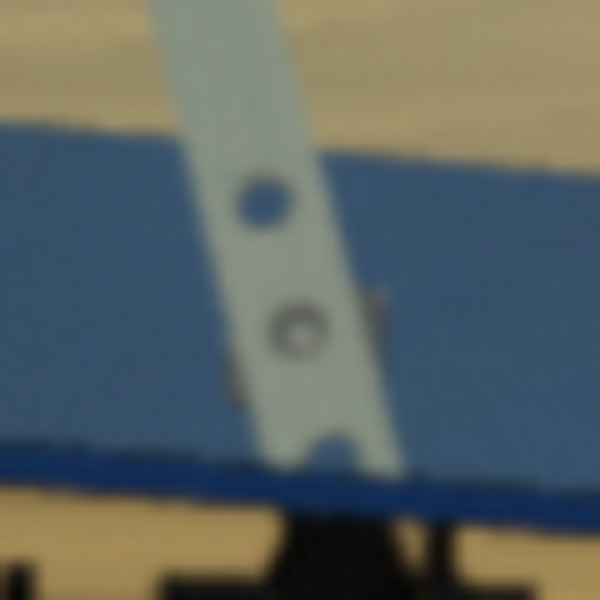

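View pics/scene9z.png

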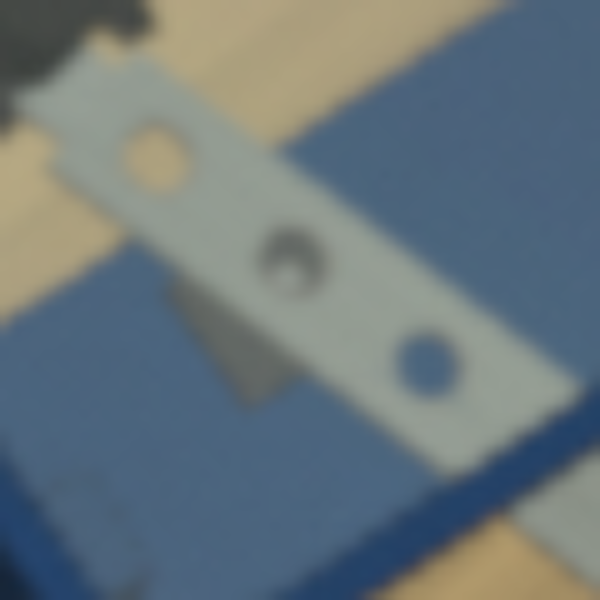

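Run:
```python
from h import *
ct=cam('top');cs=cam('scene')
a,b=(219.3,162.5),(298.6,205.7)
print(ray_z(ct,*a,.0898),ray_z(cs,*b,.0898)); print(ray_z(ct,219.71,163.25,.0705),ray_z(cs,298.26,207.6,.0705))
off=np.load('off.npy');h,l=-3,40
for s in(.14,.11,.08,.05): delta(tool_at(*over_peg(s),s,h,l)+off,h,l)
```

```text
[ 0.66977944 -0.04460614  0.0898    ] [ 0.67069611 -0.04576995  0.0898    ]
[ 0.67092772 -0.04432899  0.0705    ] [ 0.67076359 -0.04419747  0.0705    ]
pos [ 0.6177 -0.067   0.1077] t 13.62 dxyz/0.1 [0.07  0.004 0.053] rot/pi [0.    0.001 0.   ] j [-0.65 -0.03  0.68  2.29  0.16  0.18  1.41] F [-0.4  1.  -1.4] gap 0.336
pos [ 0.6177 -0.067   0.1077] t 13.62 dxyz/0.1 [ 0.12  -0.     0.092] rot/pi [0.    0.001 0.   ] j [-0.65 -0.03  0.68  2.29  0.16  0.18  1.41] F [-0.4  1.  -1.4] gap 0.336
pos [ 0.6177 -0.067   0.1077] t 13.62 dxyz/0.1 [ 0.17  -0.005  0.133] rot/pi [0.    0.001 0.   ] j [-0.65 -0.03  0.68  2.29  0.16  0.18  1.41] F [-0.4  1.  -1.4] gap 0.336
pos [ 0.6177 -0.067   0.1077] t 13.62 dxyz/0.1 [ 0.22  -0.009  0.174] rot/pi [0.    0.001 0.   ] j [-0.65 -0.03  0.68  2.29  0.16  0.18  1.41] F [-0.4  1.  -1.4] gap 0.336
```

Each camera puts the hole within about 1 mm of the peg. I'll lower slowly to 0.08 rad and check.

Emit:
{"method": "move_arm", "body": {"series": [{"xyz":[0.02,0.002,0.015],"rotation":[0,0,0],"jaw":0},{"xyz":[0.04,0.003,0.032],"rotation":[0,0,0],"jaw":0},{"xyz":[0.065,0.004,0.053],"rotation":[0,0,0],"jaw":0},{"xyz":[0.09,0.002,0.074],"rotation":[0,0,0],"jaw":0},{"xyz":[0.115,0,0.095],"rotation":[0,0,0],"jaw":0},{"xyz":[0.14,-0.002,0.115],"rotation":[0,0,0],"jaw":0},{"xyz":[0.166,-0.003,0.136],"rotation":[0,0,0],"jaw":0},{"xyz":[0.166,-0.003,0.136],"rotation":[0,0,0],"jaw":0},{"xyz":[0.166,-0.003,0.136],"rotation":[0,0,0],"jaw":0},{"xyz":[0.166,-0.003,0.136],"rotation":[0,0,0],"jaw":0}]}}

```text
time: 14.45
tool_pos: [0.6139, -0.0672, 0.0868]
orientation: [0.063, 2.44, -0.023]
contact_force: [-0.6, 0.2, -0.4]
finger_gap: 0.33
```

Run:
```python
from h import *
off=np.load('off.npy');h,l=-3,40
for s in(.08,.05,.02,0): delta(tool_at(*over_peg(s),s,h,l)+off,h,l)
for n in('top','scene'):
    p,d=bot.snapshot(n);z=p[130:190,190:250] if n=='top' else p[180:240,270:330]
    cv2.imwrite(f'pics/{n}10z.png',cv2.resize(z,None,fx=10,fy=10,interpolation=cv2.INTER_CUBIC))
```

```text
pos [ 0.6139 -0.0672  0.0868] t 14.45 dxyz/0.1 [ 0.007 -0.001 -0.003] rot/pi [0.    0.001 0.   ] j [-0.66  0.02  0.7   2.31 -0.01  0.11  1.57] F [-0.6  0.2 -0.4] gap 0.33
pos [ 0.6139 -0.0672  0.0868] t 14.45 dxyz/0.1 [ 0.057 -0.005  0.038] rot/pi [0.    0.001 0.   ] j [-0.66  0.02  0.7   2.31 -0.01  0.11  1.57] F [-0.6  0.2 -0.4] gap 0.33
pos [ 0.6139 -0.0672  0.0868] t 14.45 dxyz/0.1 [ 0.107 -0.009  0.08 ] rot/pi [0.    0.001 0.   ] j [-0.66  0.02  0.7   2.31 -0.01  0.11  1.57] F [-0.6  0.2 -0.4] gap 0.33
pos [ 0.6139 -0.0672  0.0868] t 14.45 dxyz/0.1 [ 0.14  -0.011  0.109] rot/pi [0.    0.001 0.   ] j [-0.66  0.02  0.7   2.31 -0.01  0.11  1.57] F [-0.6  0.2 -0.4] gap 0.33
```

View pics/top10z.png

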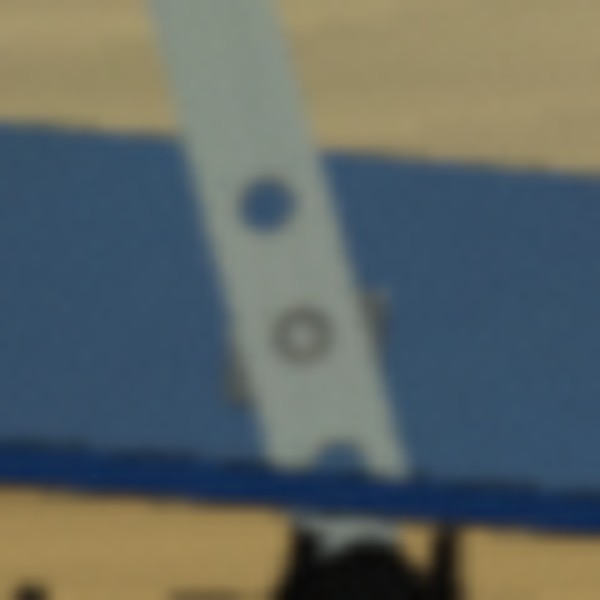

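View pics/scene10z.png

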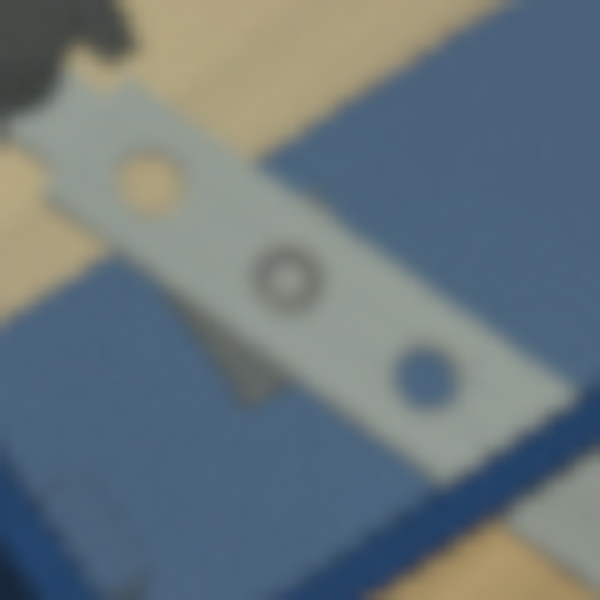

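The peg is now centred in the middle hole in both views (peg (302,335) in top, (289,281) in scene). I'll continue down and ease the lean to 36 degrees to keep joint 6 off its limit.

Run:
```python
from h import *
off=np.load('off.npy');h=-3;st=bot.read_state()['tool_pos']
e=st-(tool_at(*over_peg(.08),.08,h,40)+off); print(e); off2=off+[e[0],e[1],0]; np.save('off2.npy',off2)
for s,l in((.065,39),(.05,38),(.035,37.5),(.02,37),(.01,36.5),(0,36)): 
    dx,rv=delta(tool_at(*over_peg(s),s,h,l)+off2,h,l,show=False);print(s,(dx*10).round(3),(rv/np.pi).round(3))
```

```text
[0.00069961 0.00014408 0.00027126]
0.065 [ 0.034 -0.002  0.022] [0.    0.006 0.   ]
0.05 [ 0.065 -0.004  0.043] [0.    0.012 0.   ]
0.035 [ 0.094 -0.006  0.064] [0.    0.015 0.   ]
0.02 [ 0.122 -0.008  0.085] [0.    0.018 0.   ]
0.01 [ 0.142 -0.009  0.099] [0.   0.02 0.  ]
0 [ 0.162 -0.01   0.113] [0.    0.023 0.   ]
```

Emit:
{"method": "move_arm", "body": {"series": [{"xyz":[0.034,-0.002,0.022],"rotation":[0,0.006,0],"jaw":0},{"xyz":[0.065,-0.004,0.043],"rotation":[0,0.012,0],"jaw":0},{"xyz":[0.094,-0.006,0.064],"rotation":[0,0.015,0],"jaw":0},{"xyz":[0.122,-0.008,0.085],"rotation":[0,0.018,0],"jaw":0},{"xyz":[0.142,-0.009,0.099],"rotation":[0,0.02,0],"jaw":0},{"xyz":[0.152,-0.01,0.106],"rotation":[0,0.022,0],"jaw":0},{"xyz":[0.162,-0.01,0.113],"rotation":[0,0.023,0],"jaw":0},{"xyz":[0.162,-0.01,0.113],"rotation":[0,0.023,0],"jaw":0},{"xyz":[0.162,-0.01,0.113],"rotation":[0,0.023,0],"jaw":0},{"xyz":[0.162,-0.01,0.113],"rotation":[0,0.023,0],"jaw":0}]}}

```text
time: 15.38
tool_pos: [0.6088, -0.0678, 0.0678]
orientation: [0.065, 2.512, -0.021]
contact_force: [0.8, -0.4, 1.8]
finger_gap: 0.33
```

Run:
```python
from h import *
off=np.load('off2.npy');h=-3
delta(tool_at(*over_peg(0),0,h,36)+off,h,36)
for n in('top','scene'):
    p,d=bot.snapshot(n);z=p[130:190,190:250] if n=='top' else p[180:240,270:330]
    cv2.imwrite(f'pics/{n}11z.png',cv2.resize(z,None,fx=10,fy=10,interpolation=cv2.INTER_CUBIC))
```

```text
pos [ 0.6088 -0.0678  0.0678] t 15.38 dxyz/0.1 [ 0.001 -0.    -0.   ] rot/pi [0. 0. 0.] j [-0.6   0.07  0.65  2.28 -0.19  0.18  1.74] F [ 0.8 -0.4  1.8] gap 0.33
```

View pics/scene11z.png

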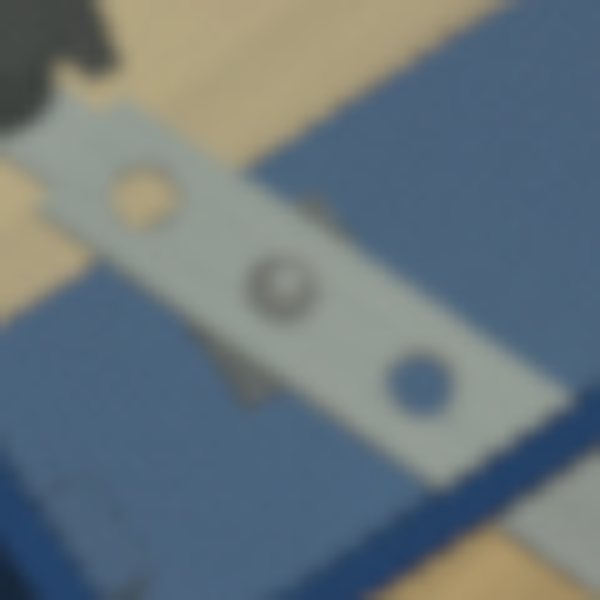

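View pics/top11z.png

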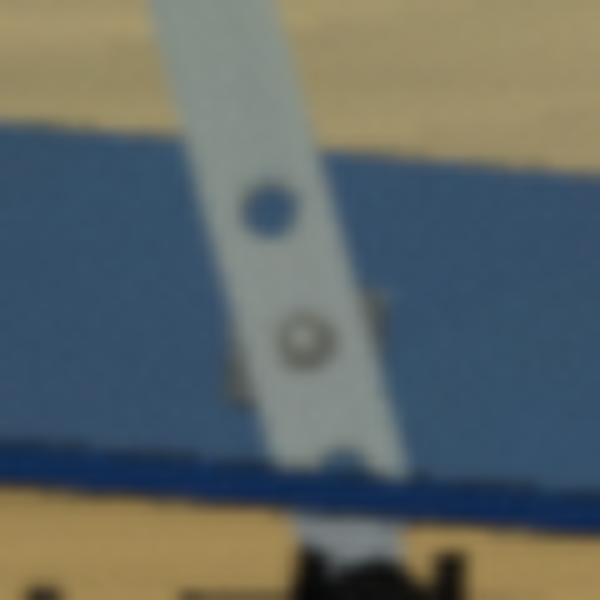

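The bar looks down and the force has turned to support (+1.8 N). I'll press 2 mm further to confirm it's seated.

Emit:
{"method": "move_arm", "body": {"series": [{"xyz":[0.003,0,0.004],"rotation":[0,0,0],"jaw":0},{"xyz":[0.006,0,0.008],"rotation":[0,0,0],"jaw":0},{"xyz":[0.009,0,0.012],"rotation":[0,0,0],"jaw":0},{"xyz":[0.012,0,0.016],"rotation":[0,0,0],"jaw":0},{"xyz":[0.012,0,0.016],"rotation":[0,0,0],"jaw":0},{"xyz":[0.012,0,0.016],"rotation":[0,0,0],"jaw":0},{"xyz":[0.012,0,0.016],"rotation":[0,0,0],"jaw":0},{"xyz":[0.012,0,0.016],"rotation":[0,0,0],"jaw":0},{"xyz":[0.012,0,0.016],"rotation":[0,0,0],"jaw":0},{"xyz":[0.012,0,0.016],"rotation":[0,0,0],"jaw":0}]}}

```text
time: 16.32
tool_pos: [0.6086, -0.0678, 0.0656]
orientation: [0.065, 2.513, -0.021]
contact_force: [0.9, -0.2, 3.3]
finger_gap: 0.335
```

Only light support force, so the bar is seated. I'll open in place.

Emit:
{"method": "move_arm", "body": {"series": [{"xyz":[0,0,0],"rotation":[0,0,0],"jaw":0.4},{"xyz":[0,0,0],"rotation":[0,0,0],"jaw":0.5},{"xyz":[0,0,0],"rotation":[0,0,0],"jaw":0.6},{"xyz":[0,0,0],"rotation":[0,0,0],"jaw":0.75},{"xyz":[0,0,0],"rotation":[0,0,0],"jaw":0.9},{"xyz":[0,0,0],"rotation":[0,0,0],"jaw":0.9},{"xyz":[0,0,0],"rotation":[0,0,0],"jaw":0.9},{"xyz":[0,0,0],"rotation":[0,0,0],"jaw":0.9},{"xyz":[0,0,0],"rotation":[0,0,0],"jaw":0.9},{"xyz":[0,0,0],"rotation":[0,0,0],"jaw":0.9}]}}

```text
time: 17.15
tool_pos: [0.6086, -0.0678, 0.0655]
orientation: [0.065, 2.513, -0.021]
contact_force: [-0.6, 0.4, 0.4]
finger_gap: 0.887
```

Run:
```python
from h import *
p,d=bot.snapshot('wrist');cv2.imwrite('pics/w12.png',cv2.convertScaleAbs(p,alpha=1.7));s=bot.read_state();print(s['finger_gap'],s['contact_force'],s['joint_positions'].round(2))
```

```text
0.8924405751831986 [-0.49081774 -0.46040282  0.93136791] [-0.59  0.08  0.64  2.28 -0.21  0.18  1.75]
```

View pics/w12.png

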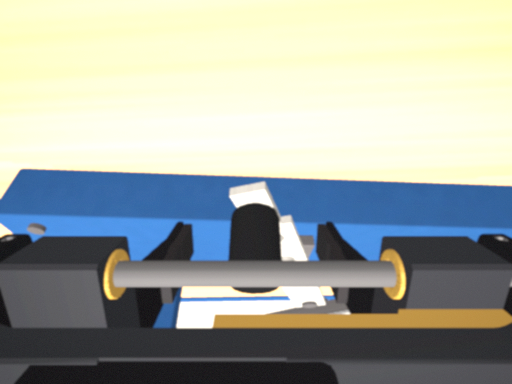

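The fingers are open and clear of the knob at (255,240). I'll retract along the tool axis.

Emit:
{"method": "move_arm", "body": {"series": [{"xyz":[0,0,-0.1],"rotation":[0,0,0],"jaw":0.9},{"xyz":[0,0,-0.2],"rotation":[0,0,0],"jaw":0.9},{"xyz":[0,0,-0.3],"rotation":[0,0,0],"jaw":0.9},{"xyz":[0,0,-0.4],"rotation":[0,0,0],"jaw":0.9},{"xyz":[0,0,-0.5],"rotation":[0,0,0],"jaw":0.9},{"xyz":[0,0,-0.6],"rotation":[0,0,0],"jaw":0.9},{"xyz":[0,0,-0.7],"rotation":[0,0,0],"jaw":0.9},{"xyz":[0,0,-0.8],"rotation":[0,0,0],"jaw":0.9},{"xyz":[0,0,-0.9],"rotation":[0,0,0],"jaw":0.9},{"xyz":[0,0,-0.9],"rotation":[0,0,0],"jaw":0.9}]}}

```text
time: 18.03
tool_pos: [0.5558, -0.0652, 0.1398]
orientation: [0.065, 2.511, -0.02]
contact_force: [0.9, -0.1, 0.6]
finger_gap: 0.9
```

Run:
```python
from h import *
s=bot.read_state();print(s['time'],s['tool_pos'],s['contact_force'],s['joint_velocities'].round(3))
for n in('top','scene'):
    p,d=bot.snapshot(n);z=p[110:210,150:270] if n=='top' else p[130:250,240:370]
    cv2.imwrite(f'pics/{n}13z.png',cv2.resize(z,None,fx=5,fy=5,interpolation=cv2.INTER_CUBIC))
    for l in('lapper','bottle'):
        r=bot.outline_of(n,l); print(n,l,[(round(o['p'],2),o['bbox']) for o in r[:2]])
p,d=bot.snapshot('wrist');cv2.imwrite('pics/w13.png',cv2.convertScaleAbs(p,alpha=1.7))
```

```text
18.0333 [ 0.55581655 -0.06516702  0.13981258] [ 0.8577181  -0.11430532  0.60237476] [-0.016  0.043  0.03   0.001 -0.034 -0.056  0.029]
top lapper []
top bottle [(0.94, [341.2, 212.3, 37.7, 23.2])]
scene lapper [(0.71, [141.3, 186.0, 28.5, 29.6])]
scene bottle [(0.94, [91.8, 235.9, 51.8, 36.5])]
```

View pics/scene13z.png

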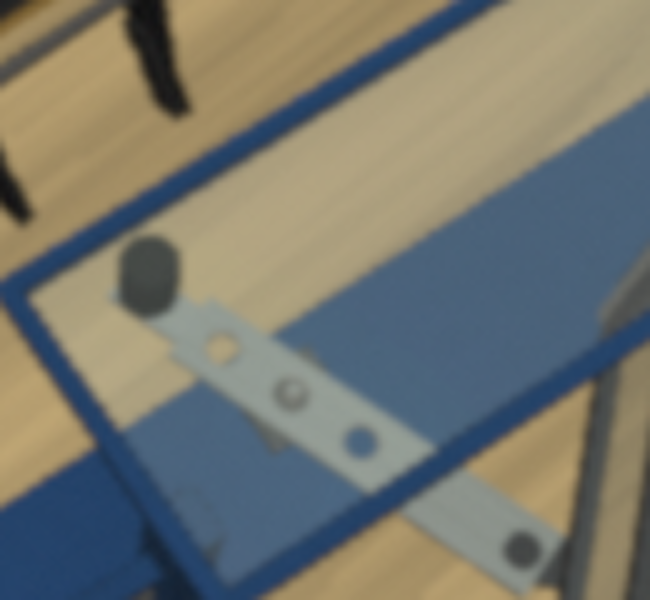

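View pics/top13z.png

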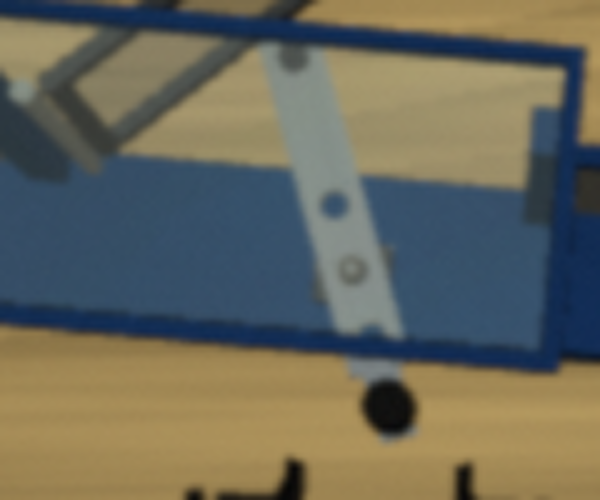

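View pics/w13.png

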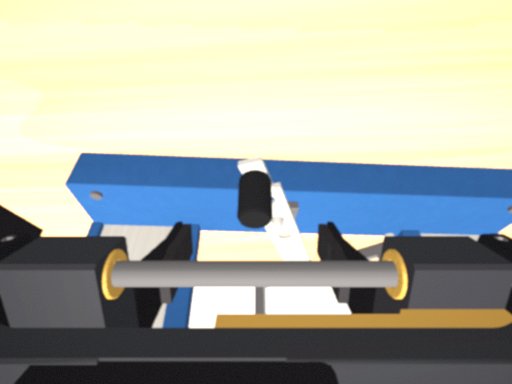

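The hand is clear, the peg sits in the middle hole, the leaf is open, and the bottle and stick are unmoved. Last, I'll check that the bar is level.

Run:
```python
from h import *
ct=cam('top');cs=cam('scene');p,d=bot.snapshot('top')
u,v=np.meshgrid(np.arange(225,231),np.arange(188,194));X=unproj(ct,u.ravel(),v.ravel(),d[v.ravel(),u.ravel()]);print('knob top z now',np.median(X,0).round(4))
d0=np.load('top0.npy');u,v=np.meshgrid(np.arange(171,177),np.arange(199,205));X=unproj(ct,u.ravel(),v.ravel(),d0[v.ravel(),u.ravel()]);print('start',np.median(X,0).round(4))
T=lambda x,y:(x/5+150-.4,y/5+110-.4);S=lambda x,y:(x/5+240-.4,y/5+130-.4)
for n,t,s in(('hp',(334,205),(361,442)),('hm',(351,270),(291,393)),('hk',None,(222,348))):
    if t: print(n,'T',ray_z(ct,*T(*t),.0665).round(4))
    print(n,'S',ray_z(cs,*S(*s),.0665).round(4))
print(over_peg(0))
cw=cam('wrist');p,d=bot.snapshot('wrist')
for (a,b) in ((255,222),(255,219),(283,226)): print(unproj(cw,np.array([a*1.]),np.array([b*1.]),d[b,a]).round(4))
```

```text
knob top z now [ 0.5877 -0.0679  0.1149]
start [0.5605 0.0783 0.1151]
hp T [ 0.7087 -0.0349  0.0665]
hp S [ 0.7099 -0.0351  0.0665]
hm T [ 0.6706 -0.0443  0.0665]
hm S [ 0.6706 -0.045   0.0665]
hk S [ 0.6324 -0.0559  0.0665]
(np.float64(-63.35412596240927), np.float64(14.642116959628858))
[[ 0.5897 -0.0662  0.1166]]
[[ 0.5861 -0.066   0.1159]]
[[ 0.6849 -0.0373  0.066 ]]
```

```bash
python3 -c "
from station import bot
print(bot.close_job(), bot.read_state()['time'])"
```

```text
the job is handed in; nothing more can be done
the job is handed in; nothing more can be done
```

The stay bar's middle hole is down over the peg, holding the leaf open, and I handed the job in at about 18.5 s. I gripped the bar by its knob, lifted it about 0.2 rad, swung the leaf with the hand leaning back about 40°, lowered it slowly, let go and retracted.

**Failures and disagreements:**
- **First grasp missed:** the fingers closed behind the knob. All three cameras put the fingertips about 37 mm short of where the stated tool frame has them, so I corrected for that offset and the second grasp held. The bar did not move on the miss.
- **Middle hole overshot:** the raised hole first stopped about 5 mm past the peg, and I corrected it before lowering.
- **Joint 6 near its limit:** it came down to 0.11 rad (limit 0.06), so I eased the lean to 36° on the way down.

**Last checks:**
- **Hole on peg:** both fixed cameras put the middle hole within about 1 mm of the peg.
- **Bar level:** the knob top is at the same height as at the start (114.9 mm against 115.1 mm).
- **Leaf:** open about 0.57 rad, worked out from the geometry rather than read off a joint.
- **Robot:** the hand was clear of everything, with only sensor noise in the force reading.
- **Bottle and lapping stick:** both are unmoved in the scene view. In the last top view the network found the bottle but missed the stick.

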